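Load the curing chamber and torque down its lid

TASK

Put every plaster cast that stands on the table into the grey curing chamber, side by side on its floor and none on top of another, then close the lid fully. Then tighten the black knob on the lid clockwise until its clutch clicks, and stop: do not crank it more than half a turn past the first click. Leave the jar, the bur block and the scissors where they are.

Things in the scene. Friction and masses are not known exactly. Their poses are not given: they have to be found in the camera images.
- cast_a_mid (a point): A whitish plaster dental cast (a horseshoe of teeth on a trimmed base), 52 x 58 x 27 mm along its own x, y, z; about 0.16 kg; it stands loose on the table on its base. The point is its centre, 13.5 mm above its underside; z points up out of the teeth. Its base is 14 mm tall with upright sides and is what can be gripped (pinch it low, across x or y); the teeth above are narrower. It may be absent from a given start.
- cast_b_mid (a point): A yellowish plaster dental cast (a horseshoe of teeth on a trimmed base), 52 x 58 x 27 mm along its own x, y, z; about 0.16 kg; it stands loose on the table on its base. The point is its centre, 13.5 mm above its underside; z points up out of the teeth. Its base is 14 mm tall with upright sides and is what can be gripped (pinch it low, across x or y); the teeth above are narrower. It may be absent from a given start.
- cast_c_mid (a point): A yellowish plaster dental cast (a horseshoe of teeth on a trimmed base), 48 x 53 x 27 mm along its own x, y, z; about 0.16 kg; it stands loose on the table on its base. The point is its centre, 13.5 mm above its underside; z points up out of the teeth. Its base is 14 mm tall with upright sides and is what can be gripped (pinch it low, across x or y); the teeth above are narrower. It may be absent from a given start.
- cast_d_mid (a point): A whitish plaster dental cast (a horseshoe of teeth on a trimmed base), 52 x 58 x 27 mm along its own x, y, z; about 0.16 kg; it stands loose on the table on its base. The point is its centre, 13.5 mm above its underside; z points up out of the teeth. Its base is 14 mm tall with upright sides and is what can be gripped (pinch it low, across x or y); the teeth above are narrower. It may be absent from a given start.
- cast_e_mid (a point): A yellowish plaster dental cast (a horseshoe of teeth on a trimmed base), 52 x 58 x 27 mm along its own x, y, z; about 0.16 kg; it stands loose on the table on its base. The point is its centre, 13.5 mm above its underside; z points up out of the teeth. Its base is 14 mm tall with upright sides and is what can be gripped (pinch it low, across x or y); the teeth above are narrower. It may be absent from a given start.
- chamber_floor (a point): The curing chamber: a fixed grey open-topped box, outside 186 x 236 x 52 mm (along its x, y, z), with its hinged lid open at the start. Walls are 8 mm thick; inside it is 170 (x) x 220 (y) mm and 46 mm deep, room for four casts in two rows of two. The point is the centre of the inner floor, 6 mm above the table; x points from the front of the chamber to the hinge side, z up.
- chamber_hinge (a point): Middle of the lid's hinge line, on top of the chamber's rear wall, 93 mm along +x from the chamber's centre and 52 mm above the table; axes as the chamber's, the hinge runs along y.
- lid (a joint): Angle of the lid in rad: 0 = shut flat on the rim, pi/2 = upright, 2.0 = fully open, leaning back. The lid is an aluminium plate reaching 188 mm from the hinge (a 70 mm wide front tab reaches 205 mm), 240 mm wide, 10 mm thick (from 1 to 11 mm outside the plane through the hinge and the rim). Its stiff hinge (about 0.6 N m) holds it at any angle: it must be pushed or led all the way down and does not fall.
- lid_edge (a point): Middle of the lid's free edge on its outer face (the upper face when shut), 186 mm from the hinge.
- knob_grip (a point): The clutch knob: a black round fluted knob, 44 mm in diameter and 36 mm tall, standing on the outer face of the lid at its middle (93 mm from the hinge). The point is on the knob's axis at the height to grip, 16 mm below the knob's top and 29 mm above the lid's face (92 mm above the table when the lid is shut); z points out of the lid along the axis. A 58 mm dark disc with a white mark lies under the knob and turns with the spindle.
- spindle (a joint): How far the knob's spindle (with the dark disc) has been screwed in, rad; it grows as the knob is turned clockwise seen from above and starts anywhere from 0 to 1.2. It stops hard at 5.4 (fully tight). Turning takes about 0.06 N m; it stays where it is left. Turning the knob the other way unscrews it again.
- clutch (a joint): How far the knob has slipped on its spindle, rad; 0 at the start. It begins to grow only when the spindle is fully tight and the knob is still turned clockwise: the clutch then slips against about 0.25 N m, one click for every 0.3 rad.
- side_carton: A brown shipping carton that always stands on the right of the table, heavy, an obstacle that is not to be moved: 295 x 215 mm, 160 mm tall, its long side turned about 20 degrees (counter-clockwise from above) from straight ahead. Origin at the centre of its underside. Carry things above or in front of it.
- jar: A white plastic jar with a blue lid, 53 mm across, 76 mm tall, standing behind the work; a bystander. Origin at the centre of its underside.
- block: A drilled block with standing burs, 62 x 104 x 57 mm, behind the work; a bystander. Origin at the centre of its underside.
- shears: Small steel scissors, 59 x 136 x 5 mm, lying at the right end of the table; a bystander. Origin at the centre of its underside.
Not all that is in view belongs to the job. Leave any yellow look-alike of the part that bears cast_e_mid alone. What is shaped like the part that bears cast_a_mid but purple is not meant.

How it is judged:
By the outcome, as a careful person would: the job done as asked, in the order asked, and still so for the second after the job is handed in, with the robot touching nothing.
Of cast_a, cast_b, cast_c, cast_d, cast_e only 2 to 4 are there at a start; the rules pass over those that are not, and their reading is None.
At some moment in a run one of cast_a, cast_b, cast_c, cast_d, cast_e may be knocked a few centimetres aside while the robot is not near it.
Once in a run the grip may slacken for a moment while it holds something.
It also fails if it takes over 210 s, if anything falls off the work surface, if the arm or the gripper's body presses on something with over 40 N, if the wrist force passes 120 N, or if a joint passes its speed limit or range.

ROBOT

A 6-joint arm with a two-finger parallel gripper is mounted at the origin on a cart in front of the work surface, level with it; the furniture and walls round the work are solid. World frame = base frame: x ahead of the robot, y to its left, z up, the work surface at z = 0. Lengths are in m, angles in rad, forces in N, time in s.
With the tool pointing down it reaches from about 0.3 to 0.775 m from the base axis. Payload 14.6 kg.
Tool frame: the origin (TCP) lies at the very end of the fingers, on their centre line; the grasp point (between the pads) lies 19 mm behind it; z points along the fingers, y is the line along which they close (so a half turn about z gives the same grasp; the last joint's range is limited). The gripper opens to 94 mm and grips with 3 to 60 N. Pads are 16 mm wide; open, the fingers measure 119 mm over their backs; the gripper's body (75 mm by 177 mm) begins 78 mm behind the grasp point.
Start: joints at [-1.226, 0.3, 1.521, -0, 1.321, -0.067], TCP at [0.22, -0.504, 0.205] pointing down, gripper open.
Joint ranges: [-3.03, 3.03], [-0.79, 2.21], [0.23, 2.52], [-1.04, 4.18], [0, 3.07], [-2.55, 2.55]. Speed limits (rad/s): [2.22, 2.22, 2.57, 3.14, 3.14, 3.14].

INTERFACE

Orientations are given as [roll, pitch, yaw] about the fixed x, y, z axes, in that order (R = Rz(yaw) Ry(pitch) Rx(roll)).
In Python, from station import ctrl gives the robot as it stands.
- The arm moves only by the tool move_arm, never from a script. Its argument "increments" is a list of rows, each a list of 7 numbers: the opening, from 0 (shut) to 1 (fully open), then the shift along the tool's x, y, z in units of 50 mm (1.0 is 50 mm), then the turn, a rotation vector about the tool's x, y, z in rad. In form: [[claw, tx, ty, tz, rx, ry, rz], ...]. A call has 1 to 20 rows; each row shifts and turns the commanded pose from where the row before left it, along the tool's axes as they then stand; what a row does not reach is not made up. A row lasts 1/10 s, in which the tool goes at most 50 mm and 8.59 degrees, less where a joint would pass 70% of its speed; a pose out of reach is approached as far as the arm can. A call is refused whole if a number of a shift passes 1 or a number of a turn 0.15, either way. A call with a gripper value outside its range is refused whole. The fingers move at their own pace and stop on an object; "force" is the grip in N (left out, the last holds). Time passes only in rows, so rows that do not move let the fingers close. It gives the time, the measured TCP pose, the force, the opening and the grip force at its end, in the units of the state.
- ctrl.get_obs(): the state, without advancing time (a new reading comes with each control period).
- ctrl.camera(name): name is "side" or "top" or "wrist"; returns a dict with "color" (420x560x3 uint8, blue, green, red), "K" (3x3 intrinsics, pixels), "distortion" ([k1, k2, p1, p2, k3] as OpenCV has them; the pictures are not rectified), "pose" (4x4, takes a point from camera to world coordinates); the wrist camera has in their place "tool_from_camera" (4x4, takes a point from camera to tool coordinates, whose origin is the TCP and whose axes are the flange's). Camera axes: x right, y down, z forward; pixel columns grow to the right and rows downward; lengths in m; the calibration is good to about 2 mm. A picture is of the moment at which its call begins: read the wrist's pose just before it. There is no depth.
- ctrl.hand_in(): hands the job in; it is judged then, once.
Trained networks look in a picture, given as the dict that the camera call returned (one of the last four; its "shot" number tells which), for a name from the list of things; names that differ only in an ending like _2 or _b are one class to them, and where a whole thing is asked for, a point or a joint stands for the part that bears it (a point fixed in the world has none). Each returns a list of dicts, best first, with "conf" (0 to 1); they miss things now and then, are a little off and sometimes report something else, mostly with a low value. They report only what shows in the picture. A call takes as long as a camera call. They do not tell look-alikes from the thing itself.
- ctrl.cut_out(name, picture): "mask" (420x560 bool, what is visible of it) and "centre" ([row, column] in pixels, amid what is visible of it).
The state is a dict: "time_s": time; "qpos": joint angles; "joint_vel": joint speeds; "tau": joint torques, N m; "ee_pos": TCP position; "eef_rot": TCP orientation; "force": force on the tool from outside, world axes, zero at the start; "moment": the same for the moment, N m; "grip_width": finger opening in m; "grip_force": force on a finger pad.
Only numpy, scipy, OpenCV 4.12 (cv2) and the standard library are available. Lean on these libraries where they do the work, as an engineer would, in place of code of your own. Each camera call takes 0.05 s, during which the arm holds its last target. There are 200 camera calls.

## Working session

There is one attempt and no reset: what is moved stays moved. The work goes in short steps, Python scripts to look and compute and a tool call to move; the robot and the scene stay as the last step left them, time stands still between calls to the robot, and variables do not carry over. Pictures are saved under pics/ and viewed, at most 14 in all, crops included, and the job is handed in when it is done.

Besides the shell and the picture viewer there is one more tool, called after ">>>" as a command line: name --pt "numbers of a row" for each row, then --argument value for the rest. move_arm: Moves the arm, as the interface text tells. Its arguments: {"type":"object","properties":{"increments":{"type":"array","items":{"type":"array","items":{"type":"number"}}},"force":{"type":"number"}},"required":["increments"]}

```bash
ls; mkdir -p pics; cat > h.py <<'E'
import numpy as np, cv2
from station import ctrl
def ray(c,px,T=None):
    T=np.array(c["pose"]) if T is None else T
    u=cv2.undistortPoints(np.array([[px]],float),np.array(c["K"]),np.array(c["distortion"]))[0,0]
    return T[:3,3],T[:3,:3]@np.array([u[0],u[1],1])
def at_z(c,px,z,T=None):   # px=(col,row)
    o,d=ray(c,px,T); return o+d*(z-o[2])/d[2]
def proj(c,P,T=None):
    T=np.array(c["pose"]) if T is None else T
    Ti=np.linalg.inv(T); r,_=cv2.Rodrigues(Ti[:3,:3])
    return cv2.projectPoints(np.array(P,float).reshape(-1,1,3),r,Ti[:3,3],np.array(c["K"]),np.array(c["distortion"]))[0][:,0]
def tool():
    from scipy.spatial.transform import Rotation as R
    s=ctrl.get_obs(); T=np.eye(4); T[:3,:3]=R.from_euler('xyz',s["eef_rot"]).as_matrix(); T[:3,3]=s["ee_pos"]; return T
def wrist():
    T=tool(); c=ctrl.camera("wrist"); c["pose"]=T@np.array(c["tool_from_camera"]); return c
E
python3 - <<'E'
from h import *
np.set_printoptions(precision=3,suppress=True)
s=ctrl.get_obs(); print(s)
for n in("top","side"):
    c=ctrl.camera(n); cv2.imwrite(f"pics/{n}0.png",c["color"]); print(n,c["pose"])
    for k in("cast_a_mid","cast_b_mid","cast_c_mid","cast_e_mid","chamber_floor","lid","knob_grip"):
        try:
            for d in ctrl.cut_out(k,c): print(k,round(d["conf"],2),d["centre"],d["mask"].sum(),at_z(c,d["centre"][::-1],.013))
        except Exception as e: print(k,e)
E
```

```text
pics
{'time_s': 0.0, 'qpos': array([-1.226,  0.3  ,  1.522,  0.   ,  1.321, -0.067]), 'joint_vel': array([-0.001, -0.001,  0.   ,  0.   ,  0.002,  0.   ]), 'tau': array([ -0.   , -53.181, -35.274,   0.071,   0.024,  -0.   ]), 'ee_pos': array([ 0.22 , -0.504,  0.205]), 'eef_rot': array([-3.14 , -0.   ,  0.412]), 'force': array([-0.104,  0.187, -0.736]), 'moment': array([ 0.019,  0.027, -0.022]), 'grip_force': 0.0, 'grip_width': 0.09392342288782737}
top [[-0.019 -0.995  0.101  0.437]
 [-1.     0.018 -0.008 -0.035]
 [ 0.006 -0.101 -0.995  1.248]
 [ 0.     0.     0.     1.   ]]
cast_a_mid 0.86 [264.1, 288.4] 348 [ 0.407 -0.053  0.013]
cast_a_mid 0.73 [207.3, 266.5] 315 [0.564 0.004 0.013]
cast_b_mid 0.54 [252.0, 424.2] 96 [ 0.432 -0.431  0.013]
cast_e_mid 0.8 [170.0, 254.0] 322 [0.669 0.037 0.013]
chamber_floor 0.96 [235.3, 153.6] 9892 [0.492 0.318 0.013]
chamber_floor 0.67 [269.8, 428.2] 270 [ 0.382 -0.44   0.013]
lid 0.87 [207.8, 127.9] 3530 [0.57  0.392 0.013]
lid 0.22 [134.3, 231.9] 414 [0.773 0.099 0.013]
side [[ 0.842 -0.302  0.448 -0.114]
 [-0.54  -0.501  0.676 -1.069]
 [ 0.02  -0.811 -0.585  0.943]
 [ 0.     0.     0.     1.   ]]
chamber_floor 0.71 [117.3, 222.6] 1812 [0.726 0.628 0.013]
lid 0.62 [112.1, 224.5] 1501 [0.755 0.666 0.013]
```

```bash
python3 - <<'E'
import cv2
a=cv2.imread("pics/top0.png"); cv2.imwrite("pics/top0z.png",cv2.resize(a[100:310,80:360],(800,600),interpolation=cv2.INTER_CUBIC))
E
```

```text
(no output)
```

View pics/top0.png

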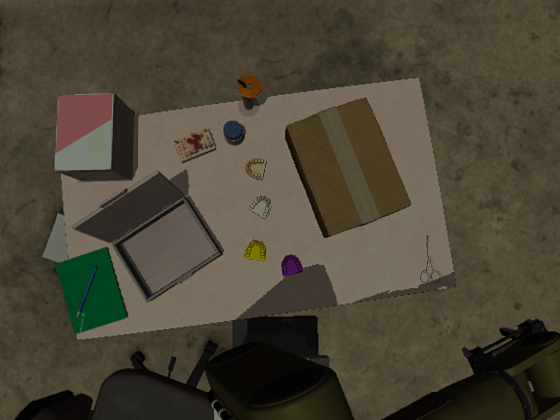

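View pics/top0z.png

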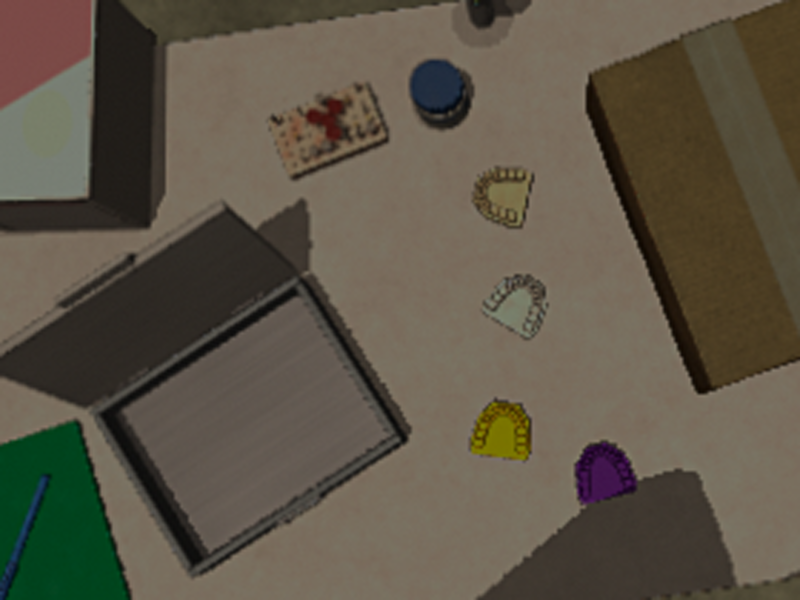

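View pics/side0.png

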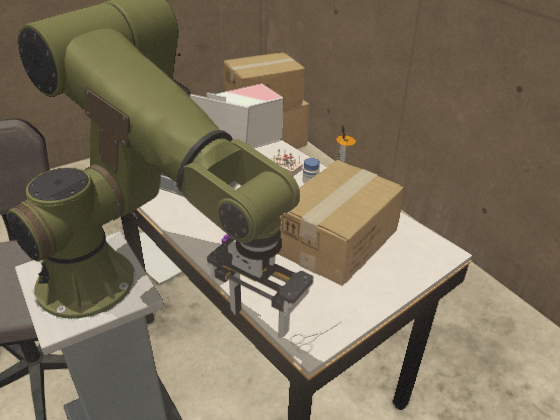

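Casts: pale-yellow one at (257,169) and whitish one at (261,207) in the top picture. Decoys: a saturated yellow one at (256,250) and a purple one at (291,265). I'll move over them and confirm in a wrist crop.

```bash
cat >> h.py <<'E'
from scipy.spatial.transform import Rotation as R
def plan(wps,claw,start=None):
    """wps: list of (x,y,z,yaw,n) with tool down, prints rows"""
    T=tool() if start is None else start
    p=T[:3,3]; r=R.from_matrix(T[:3,:3]); out=[]
    for x,y,z,yaw,n in wps:
        q=np.array([x,y,z]); rr=R.from_euler('xyz',[np.pi,0,yaw]); p0,r0=p,r
        rv=(r0.inv()*rr).as_rotvec()
        for i in range(1,n+1):
            pn=p0+(q-p0)*i/n; rn=r0*R.from_rotvec(rv*i/n)
            t=r.inv().apply(pn-p)/.05; w=(r.inv()*rn).as_rotvec()
            row=[claw]+[round(float(v),3) for v in t]+[round(float(v),3) for v in w]
            out.append(row); rq=r; r=rq*R.from_rotvec(row[4:]); p=p+rq.apply(np.array(row[1:4])*.05)
    print(len(out),"maxT",max(abs(np.array(out)[:,1:4]).max(0)),"maxR",abs(np.array(out)[:,4:]).max()); print(str(out).replace(" ",""))
E
python3 -c "
from h import *
plan([(.32,-.38,.33,.6,5),(.5,0.0,.36,1.57,10)],1)"
```

```text
15 maxT 0.84 maxR 0.097
[[1,0.565,-0.295,-0.498,0.0,0.0,-0.038],[1,0.575,-0.273,-0.498,0.0,0.0,-0.037],[1,0.585,-0.251,-0.499,0.0,0.0,-0.038],[1,0.595,-0.229,-0.498,0.0,0.0,-0.038],[1,0.602,-0.207,-0.498,0.0,0.0,-0.037],[1,0.726,-0.424,-0.06,-0.0,0.0,-0.097],[1,0.764,-0.352,-0.06,-0.0,0.0,-0.097],[1,0.794,-0.276,-0.06,-0.0,0.0,-0.097],[1,0.818,-0.198,-0.06,-0.0,0.0,-0.097],[1,0.832,-0.118,-0.06,-0.0,0.0,-0.097],[1,0.84,-0.036,-0.06,-0.0,0.0,-0.097],[1,0.84,0.045,-0.06,-0.0,0.0,-0.097],[1,0.832,0.126,-0.06,-0.0,0.0,-0.097],[1,0.815,0.205,-0.06,-0.0,0.0,-0.097],[1,0.792,0.284,-0.06,-0.0,0.0,-0.097]]
```

>>> move_arm --pt "1 0.57 -0.3 -0.5 0 0 -0.04" --pt "1 0.58 -0.27 -0.5 0 0 -0.04" --pt "1 0.58 -0.25 -0.5 0 0 -0.04" --pt "1 0.6 -0.23 -0.5 0 0 -0.04" --pt "1 0.6 -0.2 -0.5 0 0 -0.04" --pt "1 0.73 -0.42 -0.06 0 0 -0.1" --pt "1 0.76 -0.35 -0.06 0 0 -0.1" --pt "1 0.79 -0.28 -0.06 0 0 -0.1" --pt "1 0.82 -0.2 -0.06 0 0 -0.1" --pt "1 0.83 -0.12 -0.06 0 0 -0.1" --pt "1 0.84 -0.04 -0.06 0 0 -0.1" --pt "1 0.84 0.05 -0.06 0 0 -0.1" --pt "1 0.83 0.13 -0.06 0 0 -0.1" --pt "1 0.82 0.2 -0.06 0 0 -0.1" --pt "1 0.79 0.28 -0.06 0 0 -0.1" --force 25

```text
time_s: 2.3
ee_pos: [0.4901, 0.0066, 0.3608]
eef_rot: [3.141, 0.0, 1.616]
force: [0.4, -0.6, -0.1]
grip_width: 0.094
grip_force: 0.0
```

```bash
python3 - <<'E'
from h import *
np.set_printoptions(precision=3,suppress=True)
print(ctrl.get_obs()["ee_pos"]); c=wrist(); cv2.imwrite("pics/w1.png",c["color"]); print(c["pose"])
for k in("cast_a_mid","cast_b_mid","cast_c_mid","chamber_floor"):
    for d in ctrl.cut_out(k,c):
        m=d["mask"].astype(np.uint8); r=cv2.minAreaRect(cv2.findNonZero(m)); print(k,round(d["conf"],2),np.array(d["centre"]),m.sum(),at_z(c,d["centre"][::-1],.013)[:2],c["color"][d["mask"]].mean(0),r)
c=ctrl.camera("top"); cv2.imwrite("pics/t1.png",c["color"])
E
```

```text
[0.49  0.007 0.361]
[[ 0.999  0.044  0.013  0.487]
 [ 0.046 -0.962 -0.271  0.086]
 [ 0.001  0.271 -0.963  0.54 ]
 [ 0.     0.     0.     1.   ]]
cast_a_mid 0.95 [151.8 341. ] 1315 [0.57 0.02] [144.336 160.278 169.557] ((340.20947265625, 152.00677490234375), (37.78048324584961, 41.384159088134766), 35.53767776489258)
cast_a_mid 0.8 [195.7 222.6] 1220 [ 0.404 -0.051] [100.257  62.593  95.976] ((224.10301208496094, 199.33262634277344), (40.255645751953125, 36.27177429199219), 76.60750579833984)
cast_c_mid 0.6 [153.5 338.2] 1244 [0.566 0.017] [144.364 160.352 169.719] ((338.7786560058594, 152.06558227539062), (35.85032653808594, 40.58769226074219), 39.80556869506836)
chamber_floor 0.59 [ 18.9 269.4] 5172 [0.463 0.187] [155.817 164.611 171.684] ((286.5, 33.0), (66.0, 151.0), 90.0)
```

View pics/w1.png

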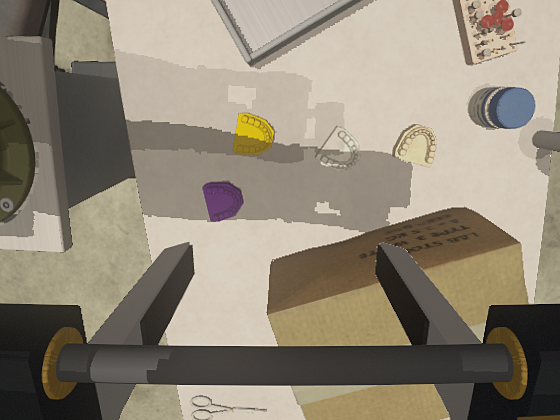

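White (340,150) and pale yellow (415,143) fit the description. The saturated yellow one (254,133) and the purple one (222,200) are decoys. I'll get closer to both casts for outlines and the confirming crop.

>>> move_arm --pt "1 0.2 0.5 0.6 0 0 0" --pt "1 0.2 0.5 0.6 0 0 0" --pt "1 0.2 0.5 0.6 0 0 0" --pt "1 0.2 0.5 0.6 0 0 0" --pt "1 0.1 0.5 0.6 0 0 0" --pt "1 0 0 0 0 0 0" --pt "1 0 0 0 0 0 0"

```text
time_s: 3.3
ee_pos: [0.6126, 0.0537, 0.2105]
eef_rot: [-3.141, 0.0, 1.61]
force: [-0.2, -0.8, 1.1]
grip_width: 0.0939
grip_force: 0.0
```

```bash
python3 - <<'E'
from h import *
np.set_printoptions(precision=3,suppress=True)
print(ctrl.get_obs()["ee_pos"]); c=wrist()
# rectify to plan view at z=0.007 (mm grid): x right, y up, 2px/mm ; region x .5-.75,y -.07..0.12
X=np.arange(.50,.74,.0005); Y=np.arange(.12,-.06,-.0005)
g=np.stack(np.meshgrid(X,Y)+[np.full((len(Y),len(X)),.014)],-1)
uv=proj(c,g.reshape(-1,3)).reshape(len(Y),len(X),2).astype(np.float32)
im=cv2.remap(c["color"],uv[...,0],uv[...,1],cv2.INTER_CUBIC); im=np.clip(im*1.0,0,255).astype(np.uint8)
for i in range(0,480,40): cv2.line(im,(i,0),(i,4),(0,0,255),1)
for k in("cast_a_mid","cast_b_mid","cast_c_mid"):
    for d in ctrl.cut_out(k,c):
        ct=max(cv2.findContours(d["mask"].astype(np.uint8),0,1)[0],key=len)[:,0].astype(float)
        P=np.array([at_z(c,p,.0)[:2] for p in ct]); r=cv2.minAreaRect((P*1000).astype(np.float32))
        print(k,round(d["conf"],2),np.array(d["centre"]),r,d["mask"].sum())
        if k!="cast_b_mid": continue
cv2.imwrite("pics/w2.png",cv2.resize(im,None,fx=1.6,fy=1.6,interpolation=cv2.INTER_CUBIC)); cv2.imwrite("pics/w2raw.png",c["color"])
E
```

```text
[0.613 0.054 0.211]Traceback (most recent call last):
  File "<stdin>", line 6, in <module>
TypeError: can only concatenate tuple (not "list") to tuple
```

```bash
cat >> h.py <<'E'
def planview(c,x0,x1,y0,y1,z,fn,px=.0005,zoom=1.6):
    X=np.arange(x0,x1,px); Y=np.arange(y1,y0,-px); gx,gy=np.meshgrid(X,Y)
    g=np.stack([gx,gy,np.full_like(gx,z)],-1)
    uv=proj(c,g.reshape(-1,3)).reshape(gx.shape+(2,)).astype(np.float32)
    im=cv2.remap(c["color"],uv[...,0],uv[...,1],cv2.INTER_CUBIC)
    im=cv2.resize(im,None,fx=zoom,fy=zoom,interpolation=cv2.INTER_CUBIC)
    for x in np.arange(np.ceil(x0*50)/50,x1,.02):
        u=int((x-x0)/px*zoom); cv2.line(im,(u,0),(u,8),(0,0,255),1); cv2.putText(im,f"{x:.2f}",(u,20),0,.35,(0,0,255))
    for y in np.arange(np.ceil(y0*50)/50,y1,.02):
        v=int((y1-y)/px*zoom); cv2.line(im,(0,v),(8,v),(0,0,255),1); cv2.putText(im,f"{y:.2f}",(10,v),0,.35,(0,0,255))
    cv2.imwrite(fn,im)
def rects(c,names,z=0.):
    for k in names:
        for d in ctrl.cut_out(k,c):
            ct=max(cv2.findContours(d["mask"].astype(np.uint8),0,1)[0],key=len)[:,0].astype(float)
            P=np.array([at_z(c,p,z)[:2] for p in ct]); r=cv2.minAreaRect((P*1000).astype(np.float32))
            print(k,round(d["conf"],2),np.round(d["centre"]),np.round(r[0],1),np.round(r[1],1),round(r[2],1),d["mask"].sum())
E
python3 - <<'E'
from h import *
c=wrist(); planview(c,.5,.74,-.06,.12,.007,"pics/w2.png"); rects(c,("cast_a_mid","cast_b_mid","cast_c_mid"),.007)
E
```

```text
cast_a_mid 0.78 [268.  92.] [404.6 -59.8] [60.4 61.1] 13.1 2109
```

View pics/w2.png

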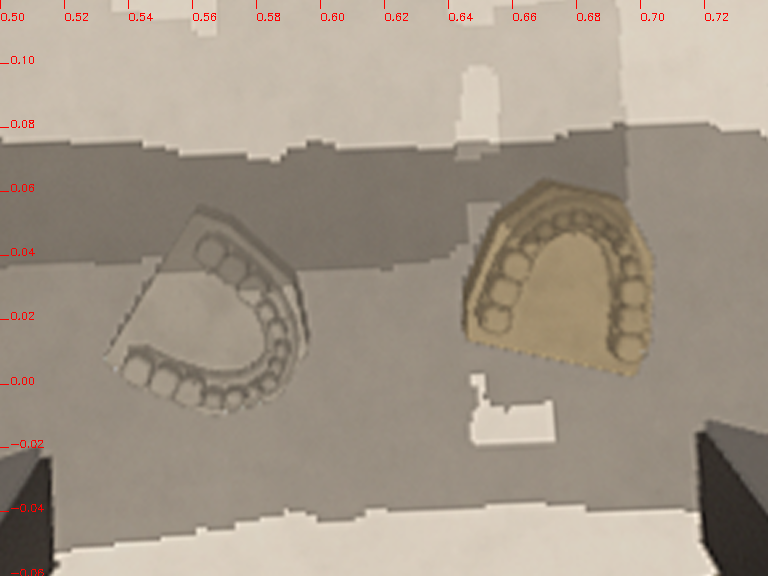

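The wrist plan view shows both casts clearly. The white one's flat back runs (0.534,0.008)–(0.563,0.056), with its centre near (0.569,0.018). The pale yellow one's back runs (0.642,0.013)–(0.695,0.003), centre near (0.673,0.033). Next I need the chamber pose and the carton edge.

```bash
python3 - <<'E'
from h import *
np.set_printoptions(precision=4,suppress=True)
c=ctrl.camera("top"); cv2.imwrite("pics/t2.png",c["color"])
q=[(221.8,252.3),(148.3,300.6),(114,244.2),(186.8,197.3)]
P=np.array([at_z(c,p,.052)[:2] for p in q]); print(P, P.mean(0))
for i in range(4):
    d=P[(i+1)%4]-P[i]; print(np.linalg.norm(d),np.degrees(np.arctan2(d[1],d[0])))
for p in ((325,237),(287,127)): print("carton",at_z(c,p,.16))
for d in ctrl.cut_out("chamber_floor",c)[:1]: print(d["conf"],d["centre"])
plan([(.5693,.0184,.16,1.023,8),(.5693,.0184,.005,1.023,8)],1)
E
```

```text
[[0.4423 0.1234]
 [0.3169 0.3209]
 [0.4678 0.4157]
 [0.5912 0.2172]] [0.4546 0.2693]
0.23400397232806472 122.40538839180111
0.17815241666940068 32.13391390613668
0.23372599512722803 -58.129375798411814
0.1759698695842263 -147.77562844370618
carton [ 0.4743 -0.1411  0.16  ]
carton [ 0.7491 -0.0544  0.16  ]
0.69 [230.7, 150.2]
16 maxT 0.388 maxR 0.074
[[1,-0.086,-0.112,0.129,0.0,-0.0,0.074],[1,-0.094,-0.106,0.129,0.0,-0.0,0.073],[1,-0.102,-0.099,0.129,0.001,-0.0,0.074],[1,-0.109,-0.09,0.129,-0.0,-0.0,0.073],[1,-0.115,-0.083,0.129,-0.0,-0.0,0.074],[1,-0.12,-0.074,0.129,0.0,-0.0,0.073],[1,-0.126,-0.065,0.129,0.0,-0.0,0.074],[1,-0.13,-0.055,0.129,0.001,-0.001,0.073],[1,0.0,0.0,0.387,-0.0,0.0,0.0],[1,0.0,0.0,0.388,-0.0,0.0,0.0],[1,0.0,0.001,0.387,-0.0,0.0,0.0],[1,0.001,-0.0,0.388,-0.0,0.0,0.0],[1,-0.0,-0.0,0.387,-0.0,0.0,0.0],[1,-0.0,0.0,0.388,-0.0,0.0,0.0],[1,0.0,0.0,0.387,-0.0,0.0,0.0],[1,0.0,0.001,0.388,-0.0,0.001,0.0]]
```

>>> move_arm --pt "1 -0.09 -0.11 0.13 0 0 0.074" --pt "1 -0.09 -0.11 0.13 0 0 0.074" --pt "1 -0.1 -0.1 0.13 0 0 0.074" --pt "1 -0.11 -0.09 0.13 0 0 0.074" --pt "1 -0.115 -0.08 0.13 0 0 0.073" --pt "1 -0.12 -0.07 0.13 0 0 0.073" --pt "1 -0.125 -0.065 0.13 0 0 0.073" --pt "1 -0.13 -0.055 0.13 0 0 0.073" --pt "1 0 0 0.4 0 0 0" --pt "1 0 0 0.4 0 0 0" --pt "1 0 0 0.4 0 0 0" --pt "1 0 0 0.4 0 0 0" --pt "1 0 0 0.4 0 0 0" --pt "1 0 0 0.4 0 0 0" --pt "1 0 0 0 0 0 0" --pt "1 0 0 0 0 0 0"

```text
time_s: 5.25
ee_pos: [0.5697, 0.0186, 0.0392]
eef_rot: [3.141, -0.0, 1.024]
force: [0.3, -0.5, 0.6]
grip_width: 0.0938
grip_force: 0.0
```

```bash
python3 - <<'E'
from h import *
c=wrist(); cv2.imwrite("pics/w3.png",c["color"]); print(tool()); planview(c,.5,.64,-.05,.09,.014,"pics/w3p.png",zoom=2)
E
```

```text
[[ 5.20199331e-01  8.54043492e-01  1.53928690e-03  5.70067825e-01]
 [ 8.54044502e-01 -5.20199951e-01  2.55661969e-06  1.86440223e-02]
 [ 8.02920432e-04  1.31328956e-03 -9.99998815e-01  3.97428340e-02]
 [ 0.00000000e+00  0.00000000e+00  0.00000000e+00  1.00000000e+00]]
```

View pics/w3.png

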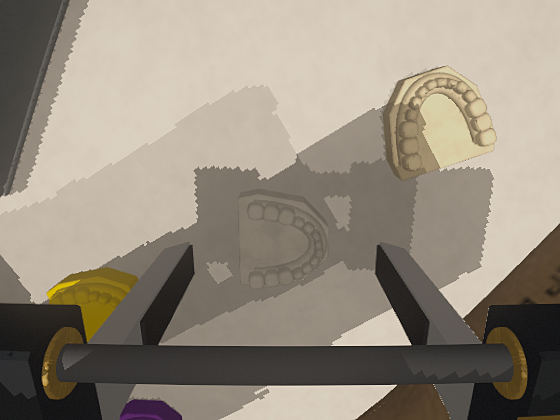

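The white cast sits squarely between the fingers. Descend, grip, lift.

>>> move_arm --pt "1 0 0 0.3 0 0 0" --pt "1 0 0 0.3 0 0 0" --pt "1 0 0 0.1 0 0 0" --pt "1 0 0 0 0 0 0" --pt "0.4 0 0 0 0 0 0" --pt "0.4 0 0 0 0 0 0" --pt "0.4 0 0 0 0 0 0" --pt "0.4 0 0 0 0 0 0" --pt "0.4 0 0 0 0 0 0" --pt "0.4 0 0 0 0 0 0" --pt "0.4 0 0 0 0 0 0" --pt "0.4 0 0 0 0 0 0" --force 30

```text
time_s: 6.5
ee_pos: [0.5695, 0.0187, 0.0035]
eef_rot: [3.142, -0.0, 1.024]
force: [-0.6, -0.0, 2.9]
grip_width: 0.0515
grip_force: 30.0
```

```bash
python3 -c "
from h import *
plan([(.5695,.0187,.14,1.024,4),(.394,.2905,.2,.56,12),(.394,.2905,.2,.56,2)],.4)"
```

```text
18 maxT 0.683 maxR 0.039
[[0.4,-0.0,-0.0,-0.682,0.0,-0.0,-0.0],[0.4,-0.0,-0.0,-0.683,0.0,-0.0,-0.0],[0.4,-0.0,-0.001,-0.682,0.0,-0.0,-0.0],[0.4,-0.0,0.0,-0.682,0.0,-0.0,-0.0],[0.4,0.235,-0.485,-0.1,0.0,-0.0,0.039],[0.4,0.215,-0.495,-0.1,0.0,-0.0,0.038],[0.4,0.197,-0.502,-0.1,0.0,-0.0,0.039],[0.4,0.177,-0.509,-0.1,0.0,-0.0,0.039],[0.4,0.157,-0.516,-0.1,0.0,-0.0,0.038],[0.4,0.138,-0.521,-0.1,0.0,-0.0,0.039],[0.4,0.116,-0.527,-0.1,0.0,-0.0,0.039],[0.4,0.097,-0.53,-0.1,0.0,-0.0,0.038],[0.4,0.076,-0.534,-0.1,0.0,-0.0,0.039],[0.4,0.055,-0.536,-0.1,0.0,-0.0,0.039],[0.4,0.034,-0.538,-0.1,0.0,-0.0,0.038],[0.4,0.014,-0.539,-0.1,0.0,-0.0,0.039],[0.4,-0.0,-0.0,-0.0,0.0,-0.0,-0.0],[0.4,-0.0,-0.0,-0.0,0.0,-0.0,-0.0]]
```

>>> move_arm --pt "0.4 0 0 -0.68 0 0 0" --pt "0.4 0 0 -0.68 0 0 0" --pt "0.4 0 0 -0.68 0 0 0" --pt "0.4 0 0 -0.68 0 0 0" --pt "0.4 0.235 -0.485 -0.1 0 0 0.039" --pt "0.4 0.215 -0.495 -0.1 0 0 0.039" --pt "0.4 0.197 -0.5 -0.1 0 0 0.039" --pt "0.4 0.177 -0.51 -0.1 0 0 0.039" --pt "0.4 0.157 -0.516 -0.1 0 0 0.039" --pt "0.4 0.138 -0.52 -0.1 0 0 0.039" --pt "0.4 0.116 -0.527 -0.1 0 0 0.039" --pt "0.4 0.097 -0.53 -0.1 0 0 0.039" --pt "0.4 0.076 -0.534 -0.1 0 0 0.039" --pt "0.4 0.055 -0.536 -0.1 0 0 0.038" --pt "0.4 0.034 -0.538 -0.1 0 0 0.038" --pt "0.4 0.014 -0.54 -0.1 0 0 0.038" --pt "0.4 0 0 0 0 0 0" --pt "0.4 0 0 0 0 0 0"

```text
time_s: 8.3
ee_pos: [0.3943, 0.2908, 0.1993]
eef_rot: [3.141, 0.0, 0.56]
force: [0.3, 0.7, -1.7]
grip_width: 0.0512
grip_force: 30.0
```

```bash
python3 - <<'E'
from h import *
c=wrist(); a=c["color"]
t=ctrl.camera("top"); b=t["color"][80:340,40:330]
cv2.imwrite("pics/w4.png",np.vstack([np.hstack([a[:, :], cv2.resize(b,(240,215))if 0 else np.zeros((420,0,3),np.uint8)])])); 
cv2.imwrite("pics/t4.png",cv2.resize(b,(638,572),interpolation=cv2.INTER_CUBIC))
planview(c,.28,.62,.1,.44,.052,"pics/p4.png",px=.001,zoom=1.7)
E
```

```text
(no output)
```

View pics/p4.png

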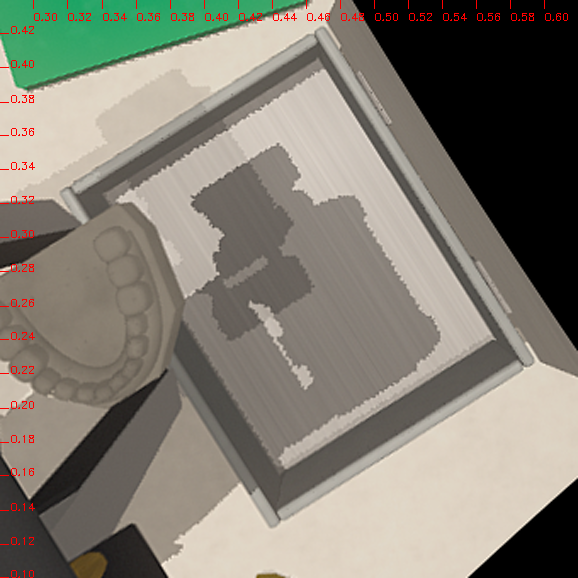

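View pics/t4.png

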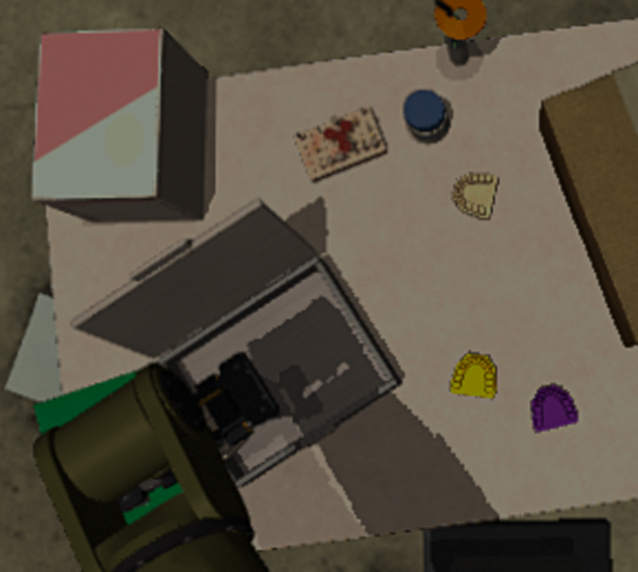

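The chamber rim corners (z 0.052) are near (.317,.327), (.442,.131), (.594,.228) and (.471,.422). That puts the centre at about (.456,.275), with x axis at 32°. The held cast looks firm, and the pale yellow one seems unmoved. Placing it on slot (-30,+50) mm.

>>> move_arm --pt "0.4 0.14 -0.04 0.3 0 0 0" --pt "0.4 0.14 -0.04 0.4 0 0 0" --pt "0.4 0 0 0.5 0 0 0" --pt "0.4 0 0 0.5 0 0 0" --pt "0.4 0 0 0.5 0 0 0" --pt "0.4 0 0 0.5 0 0 0" --pt "0.4 0 0 0.4 0 0 0" --pt "0.4 0 0 0.3 0 0 0" --pt "0.4 0 0 0.2 0 0 0" --pt "0.4 0 0 0.1 0 0 0" --pt "0.4 0 0 0.05 0 0 0" --pt "0.4 0 0 0 0 0 0"

```text
time_s: 9.6
ee_pos: [0.4045, 0.3015, 0.0122]
eef_rot: [3.142, -0.0, 0.559]
force: [-0.4, -0.3, -1.8]
grip_width: 0.0516
grip_force: 30.0
```

>>> move_arm --pt "0.4 0 0 0.04 0 0 0" --pt "0.4 0 0 0 0 0 0" --pt "0.65 0 0 0 0 0 0" --pt "0.75 0 0 0 0 0 0" --pt "0.75 0 0 0 0 0 0" --pt "0.75 0 0 0 0 0 0" --pt "0.75 0 0 -0.4 0 0 0" --pt "0.75 0 0 -0.7 0 0 0" --pt "0.75 0 0 -0.9 0 0 0" --pt "0.8 0 0 -1 0 0 0" --pt "1 0 0 -1 0 0 0" --pt "1 0 0 0 0 0 0" --pt "1 0 0 0 0 0 0"

```text
time_s: 10.9
ee_pos: [0.4044, 0.3016, 0.2106]
eef_rot: [-3.142, -0.002, 0.559]
force: [0.3, -0.9, 0.0]
grip_width: 0.093
grip_force: 0.0
```

```bash
python3 - <<'E'
from h import *
c=wrist(); cv2.imwrite("pics/w5.png",c["color"]); planview(c,.3,.62,.1,.44,.006,"pics/p5.png",px=.001,zoom=1.5); rects(c,["cast_a_mid"],.013)
# go high above left-behind region then yellow
plan([(.42,.2,.32,1.57,6),(.56,.12,.36,1.57,4),(.56,.12,.36,1.57,1)],1)
E
```

```text
cast_a_mid 0.68 [179. 283.] [404.4 301.5] [57.3 52.3] 31.0 2468
11 maxT 0.701 maxR 0.169
[[1,-0.134,0.315,-0.371,-0.0,0.0,-0.169],[1,-0.185,0.287,-0.371,-0.0,0.001,-0.168],[1,-0.23,0.253,-0.371,-0.0,-0.0,-0.169],[1,-0.27,0.21,-0.371,-0.001,0.0,-0.168],[1,-0.301,0.163,-0.371,0.0,0.0,-0.169],[1,-0.323,0.11,-0.37,-0.0,0.001,-0.168],[1,-0.399,0.7,-0.2,0.0,-0.0,-0.0],[1,-0.4,0.701,-0.2,0.0,-0.0,-0.0],[1,-0.399,0.7,-0.201,0.0,-0.0,-0.0],[1,-0.4,0.701,-0.2,0.0,-0.0,-0.0],[1,0.0,-0.0,0.0,0.0,-0.0,-0.0]]
```

View pics/p5.png

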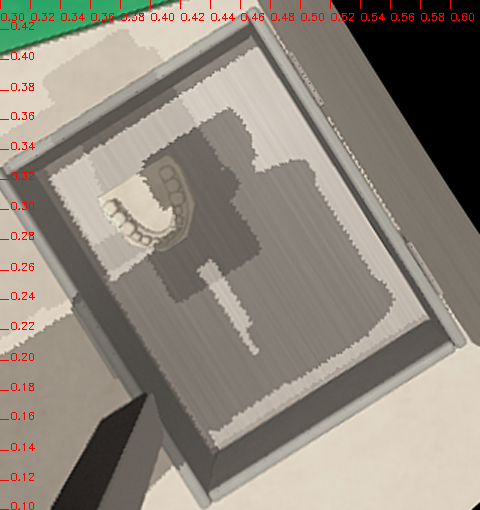

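White cast is down flat at (.404,.302). Before fetching the yellow one, a glance behind the lid for hidden casts.

```bash
python3 -c "
from h import *
plan([(.42,.25,.38,.3,5),(.6,.2,.4,0,6),(.6,.2,.4,0,2)],1)"
```

```text
13 maxT 0.686 maxR 0.052
[[1,-0.055,0.208,-0.685,0.0,0.0,0.052],[1,-0.045,0.211,-0.685,0.0,0.001,0.052],[1,-0.032,0.212,-0.686,0.0,0.0,0.051],[1,-0.022,0.214,-0.685,0.0,0.001,0.052],[1,-0.01,0.215,-0.685,0.0,-0.0,0.052],[1,0.524,0.337,-0.067,0.0,-0.0,0.05],[1,0.54,0.309,-0.066,0.0,-0.0,0.05],[1,0.555,0.283,-0.067,0.0,-0.0,0.05],[1,0.569,0.254,-0.066,0.0,-0.0,0.05],[1,0.58,0.226,-0.067,0.0,-0.0,0.05],[1,0.591,0.196,-0.066,0.0,-0.0,0.05],[1,0.0,0.0,-0.0,0.0,-0.0,-0.0],[1,0.0,0.0,-0.0,0.0,-0.0,-0.0]]
```

>>> move_arm --pt "1 -0.05 0.21 -0.69 0 0 0.052" --pt "1 -0.04 0.21 -0.69 0 0 0.052" --pt "1 -0.03 0.21 -0.69 0 0 0.052" --pt "1 -0.02 0.21 -0.69 0 0 0.052" --pt "1 -0.01 0.21 -0.69 0 0 0.052" --pt "1 0.52 0.34 -0.07 0 0 0.05" --pt "1 0.54 0.31 -0.07 0 0 0.05" --pt "1 0.56 0.28 -0.07 0 0 0.05" --pt "1 0.57 0.25 -0.07 0 0 0.05" --pt "1 0.58 0.23 -0.07 0 0 0.05" --pt "1 0.59 0.2 -0.07 0 0 0.05" --pt "1 0 0 0 0 0 0" --pt "1 0 0 0 0 0 0"

```text
time_s: 12.3
ee_pos: [0.6011, 0.2005, 0.4012]
eef_rot: [3.141, 0.003, -0.001]
force: [-1.3, 0.5, 0.6]
grip_width: 0.0939
grip_force: 0.0
```

```bash
python3 - <<'E'
from h import *
c=wrist(); cv2.imwrite("pics/w6.png",c["color"]); rects(c,["cast_a_mid","cast_b_mid","cast_c_mid"],.007)
plan([(.65,.06,.2,1.384,12),(.65,.06,.2,1.384,2)],1)
E
```

```text
cast_a_mid 0.87 [268. 439.] [404.1 -63.3] [67.3 47.1] 45.7 821
cast_a_mid 0.7 [275. 222.] [400.8 303.1] [61.4 57.8] 31.8 970
14 maxT 0.34 maxR 0.116
[[1,0.083,0.235,0.34,0.0,-0.0,-0.115],[1,0.056,0.243,0.339,0.0,-0.0,-0.116],[1,0.027,0.248,0.34,0.0,-0.0,-0.115],[1,-0.001,0.249,0.339,0.0,-0.0,-0.115],[1,-0.03,0.248,0.34,0.0,-0.0,-0.116],[1,-0.059,0.242,0.339,0.0,-0.0,-0.115],[1,-0.086,0.234,0.34,0.0,-0.0,-0.115],[1,-0.112,0.223,0.34,0.0,-0.0,-0.116],[1,-0.137,0.208,0.339,0.0,-0.0,-0.115],[1,-0.16,0.191,0.34,0.0,-0.0,-0.115],[1,-0.181,0.172,0.339,0.0,-0.0,-0.116],[1,-0.2,0.149,0.34,0.0,-0.0,-0.115],[1,0.0,0.0,-0.0,0.0,-0.0,-0.0],[1,0.0,0.0,-0.0,0.0,-0.0,-0.0]]
```

View pics/w6.png

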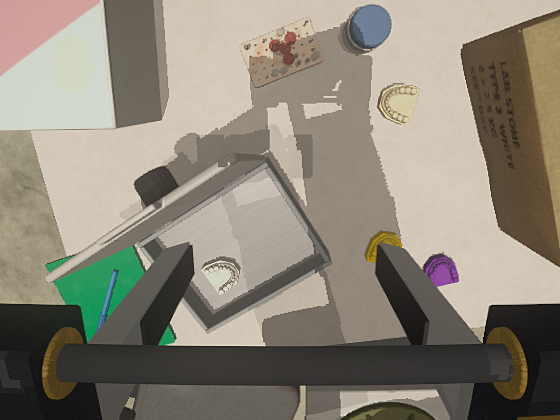

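Nothing else behind the lid: only the pale yellow cast at (398,104) remains, with the decoys at (383,245) and (441,268).

>>> move_arm --pt "1 0.08 0.235 0.34 0 0 -0.115" --pt "1 0.056 0.243 0.34 0 0 -0.115" --pt "1 0.027 0.248 0.34 0 0 -0.115" --pt "1 0 0.249 0.34 0 0 -0.115" --pt "1 -0.03 0.248 0.34 0 0 -0.116" --pt "1 -0.06 0.242 0.34 0 0 -0.116" --pt "1 -0.086 0.234 0.34 0 0 -0.116" --pt "1 -0.112 0.223 0.34 0 0 -0.116" --pt "1 -0.137 0.208 0.34 0 0 -0.115" --pt "1 -0.16 0.19 0.34 0 0 -0.115" --pt "1 -0.18 0.17 0.34 0 0 -0.115" --pt "1 -0.2 0.15 0.34 0 0 -0.115" --pt "1 0 0 0 0 0 0" --pt "1 0 0 0 0 0 0"

```text
time_s: 13.9
ee_pos: [0.6501, 0.06, 0.2003]
eef_rot: [3.141, -0.0, 1.38]
force: [-0.2, 0.5, 0.1]
grip_width: 0.094
grip_force: 0.0
```

```bash
python3 - <<'E'
from h import *
c=wrist(); print(tool()[:3,3]); planview(c,.58,.76,-.06,.08,.007,"pics/p7.png",zoom=2); rects(c,["cast_a_mid","cast_b_mid","cast_c_mid"],.007)
E
```

```text
[0.6502776 0.0603065 0.2008535]
cast_a_mid 0.8 [311.  94.] [411.1 -56. ] [52. 44.] 88.6 850
```

View pics/p7.png

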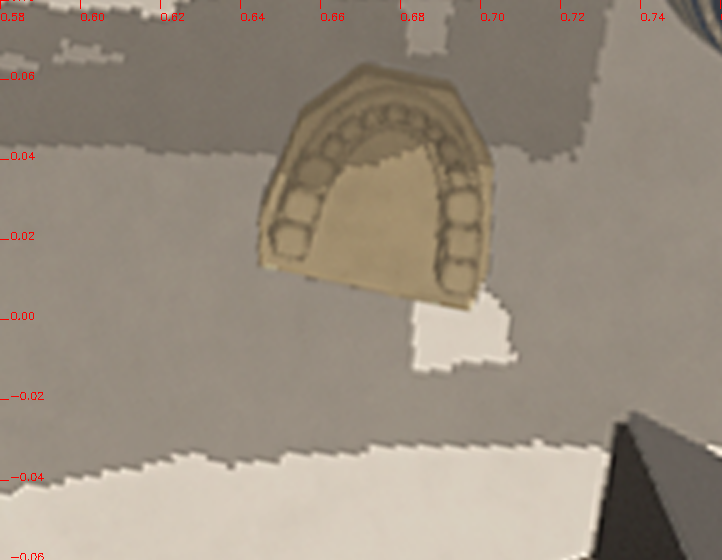

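```bash
python3 - <<'E'
from h import *
c=wrist(); T=np.eye(4); T[:3,:3]=R.from_euler('xyz',[np.pi,0,0]).as_matrix(); T[:3,3]=[.6011,.2005,.4012]; T=T@np.array(c["tool_from_camera"])
for p in ((462,45),(500,200)): print(at_z(c,p,.16,T))
plan([(.6747,.0229,.1,1.37,6),(.6747,.0229,.03,1.37,4),(.6747,.0229,.03,1.37,1)],1)
E
```

```text
[0.73895842 0.01238542 0.16      ]
[ 0.56954693 -0.05347398  0.16      ]
11 maxT 0.35 maxR 0.002
[[1,-0.107,0.103,0.335,0.0,-0.0,0.002],[1,-0.107,0.102,0.335,0.0,-0.0,0.002],[1,-0.106,0.103,0.334,0.001,-0.0,0.002],[1,-0.106,0.104,0.335,-0.0,-0.0,0.002],[1,-0.106,0.104,0.335,0.0,-0.0,0.002],[1,-0.106,0.104,0.335,0.0,-0.0,0.002],[1,-0.0,-0.0,0.35,0.0,-0.0,0.0],[1,-0.0,-0.0,0.35,0.0,-0.0,0.0],[1,-0.001,-0.0,0.35,0.0,-0.0,0.0],[1,0.0,-0.001,0.35,0.0,-0.0,0.0],[1,0.0,0.0,-0.0,0.0,-0.0,0.0]]
```

>>> move_arm --pt "1 -0.107 0.103 0.335 0 0 0.002" --pt "1 -0.107 0.103 0.335 0 0 0.002" --pt "1 -0.106 0.104 0.335 0 0 0.002" --pt "1 -0.106 0.104 0.335 0 0 0.002" --pt "1 -0.106 0.104 0.335 0 0 0.002" --pt "1 -0.106 0.104 0.335 0 0 0.002" --pt "1 0 0 0.35 0 0 0" --pt "1 0 0 0.35 0 0 0" --pt "1 0 0 0.35 0 0 0" --pt "1 0 0 0.35 0 0 0" --pt "1 0 0 0 0 0 0" --pt "1 0 0 0 0 0 0"

```text
time_s: 15.35
ee_pos: [0.6748, 0.0222, 0.0288]
eef_rot: [-3.141, 0.0, 1.371]
force: [-0.1, -0.7, 0.8]
grip_width: 0.0941
grip_force: 0.0
```

```bash
python3 - <<'E'
from h import *
c=wrist(); print(tool()[:3,3])
t=tool()
# tool-aligned check: hue-based mask of yellowish cast -> extent along tool y
h=cv2.cvtColor(c["color"],cv2.COLOR_BGR2HSV); 
for k in("cast_a_mid","cast_b_mid","cast_c_mid","cast_e_mid"):
  for d in ctrl.cut_out(k,c):
    ct=np.argwhere(d["mask"])[::5,::-1]; P=np.array([at_z(c,p.astype(float),.01) for p in ct]); L=(P-t[:3,3])@t[:3,:3]; print(k,d["conf"],d["centre"],np.percentile(L[:,:2],[1,99],axis=0)*1000)
cv2.imwrite("pics/w8.png",c["color"])
E
```

```text
[0.67514965 0.02217224 0.02963238]
cast_e_mid 0.64 [228.8, 281.1] [[-13.96025725 -29.18897732]
 [ 40.23561203  25.1718912 ]]
```

View pics/w8.png

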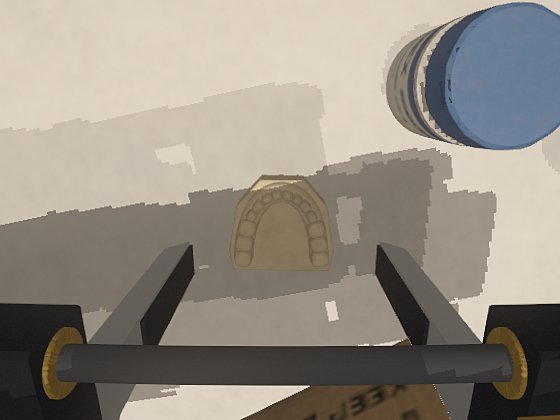

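The cast is centred between the fingers and square to them, and its centre lies about 13 mm along tool +x. Grip and lift.

>>> move_arm --pt "1 0 0 0.2 0 0 0" --pt "1 0 0 0.2 0 0 0" --pt "1 0 0 0.1 0 0 0" --pt "1 0 0 0 0 0 0" --pt "0.4 0 0 0 0 0 0" --pt "0.4 0 0 0 0 0 0" --pt "0.4 0 0 0 0 0 0" --pt "0.4 0 0 0 0 0 0" --pt "0.4 0 0 0 0 0 0" --pt "0.4 0 0 0 0 0 0" --pt "0.4 0 0 0 0 0 0" --pt "0.4 0 0 -0.2 0 0 0" --pt "0.4 0 0 -0.4 0 0 0" --pt "0.4 0 0 -0.7 0 0 0" --pt "0.4 0 0 -0.7 0 0 0" --pt "0.4 0 0 -0.7 0 0 0" --pt "0.4 0 0 -0.7 0 0 0" --force 40

```text
time_s: 17.3
ee_pos: [0.6744, 0.0223, 0.176]
eef_rot: [3.141, -0.0, 1.371]
force: [0.7, 0.1, -1.8]
grip_width: 0.0558
grip_force: 39.8
```

```bash
python3 - <<'E'
from h import *
ux=np.array([.846,.533]);p=np.array([.4573,.2167])-.013*ux; print(p)
plan([(.6,.06,.2,1.2,4),(p[0],p[1],.2,.562,8),(p[0],p[1],.06,.562,7)],.4)
E
```

```text
[0.446302 0.209771]
19 maxT 0.536 maxR 0.08
[[0.4,0.111,-0.402,-0.12,0.0,-0.0,0.043],[0.4,0.094,-0.407,-0.12,0.0,-0.0,0.042],[0.4,0.076,-0.41,-0.12,0.0,-0.0,0.043],[0.4,0.059,-0.413,-0.12,0.0,-0.0,0.043],[0.4,0.21,-0.494,-0.0,0.0,-0.0,0.08],[0.4,0.169,-0.509,-0.0,0.0,-0.0,0.079],[0.4,0.129,-0.521,-0.0,0.0,-0.0,0.08],[0.4,0.087,-0.529,-0.0,0.0,-0.0,0.08],[0.4,0.044,-0.535,-0.0,0.0,-0.0,0.08],[0.4,0.001,-0.536,-0.0,0.0,-0.0,0.079],[0.4,-0.041,-0.535,-0.0,0.0,-0.0,0.08],[0.4,-0.084,-0.53,-0.001,0.0,-0.0,0.08],[0.4,-0.0,-0.0,0.4,0.0,-0.0,-0.0],[0.4,-0.0,-0.0,0.4,0.0,-0.0,-0.0],[0.4,-0.0,-0.0,0.4,0.0,-0.0,-0.0],[0.4,-0.0,-0.0,0.4,0.0,-0.0,-0.0],[0.4,-0.0,-0.0,0.4,0.0,-0.0,-0.0],[0.4,-0.0,-0.0,0.4,0.0,-0.0,-0.0],[0.4,-0.001,-0.0,0.4,0.0,-0.0,-0.0]]
```

>>> move_arm --pt "0.4 0.11 -0.4 -0.12 0 0 0.043" --pt "0.4 0.094 -0.41 -0.12 0 0 0.043" --pt "0.4 0.076 -0.41 -0.12 0 0 0.043" --pt "0.4 0.059 -0.41 -0.12 0 0 0.043" --pt "0.4 0.21 -0.494 0 0 0 0.08" --pt "0.4 0.169 -0.51 0 0 0 0.08" --pt "0.4 0.129 -0.52 0 0 0 0.08" --pt "0.4 0.087 -0.53 0 0 0 0.08" --pt "0.4 0.044 -0.535 0 0 0 0.08" --pt "0.4 0 -0.536 0 0 0 0.08" --pt "0.4 -0.04 -0.535 0 0 0 0.08" --pt "0.4 -0.084 -0.53 0 0 0 0.08" --pt "0.4 0 0 0.2 0 0 0" --pt "0.4 0 0 0.4 0 0 0" --pt "0.4 0 0 0.4 0 0 0" --pt "0.4 0 0 0.4 0 0 0" --pt "0.4 0 0 0.4 0 0 0" --pt "0.4 0 0 0.4 0 0 0" --pt "0.4 0 0 0.2 0 0 0" --pt "0.4 0 0 0 0 0 0"

```text
time_s: 19.3
ee_pos: [0.4466, 0.2096, 0.0771]
eef_rot: [-3.141, 0.002, 0.559]
force: [-0.4, -0.9, -1.4]
grip_width: 0.0543
grip_force: 39.8
```

The grip width changed a little, so I'm checking the cast in hand before lowering.

```bash
python3 - <<'E'
from h import *
c=wrist(); t=tool(); 
for k in("cast_e_mid","cast_a_mid"):
  for d in ctrl.cut_out(k,c):
    ct=np.argwhere(d["mask"])[::5,::-1]; P=np.array([at_z(c,p.astype(float),.0837) for p in ct]); L=(P-t[:3,3])@t[:3,:3]; print(k,d["conf"],d["centre"],np.percentile(L[:,:2],[1,99],axis=0)*1000)
cv2.imwrite("pics/w9.png",c["color"])
E
```

```text
cast_e_mid 0.57 [267.5, 284.5] [[-15.82340682 -26.2084071 ]
 [ 15.69437527  25.20299246]]
cast_e_mid 0.56 [300.4, 474.9] [[-22.87903827  91.15390113]
 [-18.5127134  106.84303478]]
cast_a_mid 0.73 [400.8, 539.1] [[-102.3164599   148.75753386]
 [ -79.82198099  154.31507884]]
cast_a_mid 0.69 [201.6, 129.3] [[ 10.7733659  -91.94886421]
 [ 51.65380647 -52.93947195]]
```

View pics/w9.png

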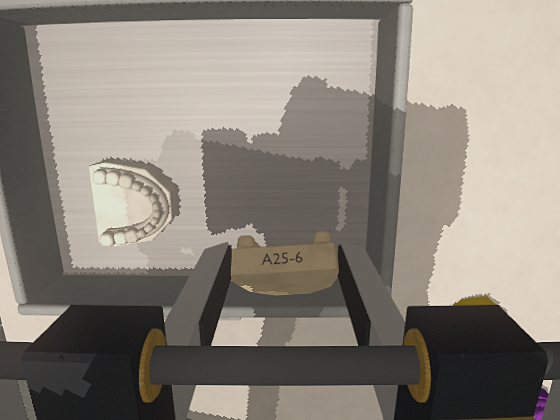

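The slack moment let the cast swing nose-down about the pads: its back face, "A25-6", is now up, with the teeth toward the camera. I'll lay it flat inside the chamber by lowering its nose to the floor and leading the light grip backward and down.

>>> move_arm --pt "0.4 0.4 0 0 0 0 0" --pt "0.4 0.4 0 0 0 0 0" --pt "0.4 0.42 0 0 0 0 0" --pt "0.4 0 0 0.2 0 0 0" --pt "0.4 0 0 0.2 0 0 0" --pt "0.4 0 0 0.1 0 0 0" --pt "0.4 0 0 0.1 0 0 0" --pt "0.4 0 0 0 0 0 0" --force 15

```text
time_s: 20.25
ee_pos: [0.4991, 0.2424, 0.0485]
eef_rot: [3.141, -0.002, 0.559]
force: [0.4, -0.5, 3.6]
grip_width: 0.0555
grip_force: 15.1
```

>>> move_arm --pt "0.4 -0.1 0 0 0 0 0" --pt "0.4 -0.15 0 0.03 0 0 0" --pt "0.4 -0.15 0 0.03 0 0 0" --pt "0.4 0 0 0 0 0 0" --force 8

```text
time_s: 20.65
ee_pos: [0.4821, 0.2314, 0.0463]
eef_rot: [3.141, -0.003, 0.559]
force: [1.8, -1.5, 7.4]
grip_width: 0.0567
grip_force: 8.0
```

```bash
cat > chk.py <<'E'
from h import *
c=wrist(); t=tool(); cv2.imwrite("pics/chk.png",c["color"]); print(t[:3,3],ctrl.get_obs()["force"])
for k in("cast_e_mid",):
  for d in ctrl.cut_out(k,c):
    ct=np.argwhere(d["mask"]); print(k,round(d["conf"],2),np.round(d["centre"]),"rows",np.percentile(ct[:,0],[0,100]),"cols",np.percentile(ct[:,1],[0,100]))
E
python3 chk.py
```

```text
[0.48225439 0.23153587 0.04626732] [ 2.31878116 -1.75119102  7.81852556]
cast_e_mid 0.69 [259. 287.] rows [223. 283.] cols [228. 340.]
```

>>> move_arm --pt "0.4 -0.1 0 0.06 0 0 0" --pt "0.4 -0.1 0 0.08 0 0 0" --pt "0.4 -0.08 0 0.08 0 0 0" --pt "0.4 -0.08 0 0.08 0 0 0" --pt "0.4 0 0 0 0 0 0" --force 6

```text
time_s: 21.25
ee_pos: [0.4663, 0.2218, 0.0304]
eef_rot: [3.141, -0.001, 0.559]
force: [1.0, -2.0, 3.3]
grip_width: 0.0564
grip_force: 6.0
```

```bash
python3 chk.py
```

```text
[0.46643169 0.22186005 0.03049349] [ 0.55388437 -2.02200843  3.03456849]
cast_e_mid 0.76 [263. 284.] rows [210. 307.] cols [222. 346.]
```

View pics/chk.png

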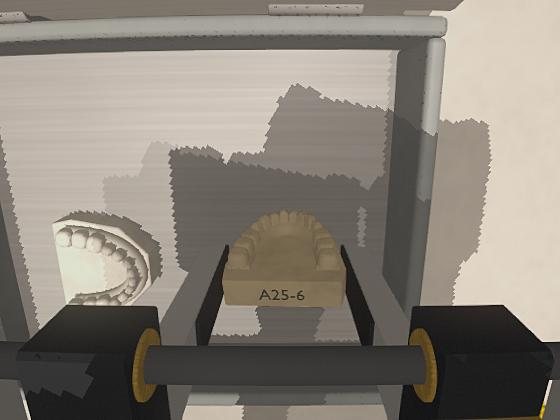

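The cast is tipping back flat: teeth up, back face toward the robot. I'll finish the arc.

>>> move_arm --pt "0.4 -0.06 0 0.09 0 0 0" --pt "0.4 -0.05 0 0.09 0 0 0" --pt "0.4 -0.04 0 0.08 0 0 0" --pt "0.4 -0.02 0 0.08 0 0 0" --pt "0.4 0 0 0 0 0 0" --force 5

```text
time_s: 21.85
ee_pos: [0.4588, 0.2174, 0.0128]
eef_rot: [3.141, 0.001, 0.559]
force: [-0.7, -2.7, 3.0]
grip_width: 0.0564
grip_force: 5.0
```

```bash
python3 chk.py
```

```text
[0.45895441 0.2174854  0.01295447] [-0.7175313  -2.4026169   2.88339951]
cast_e_mid 0.85 [288. 286.] rows [218. 341.] cols [217. 350.]
cast_e_mid 0.44 [400. 543.] rows [383. 417.] cols [539. 549.]
```

>>> move_arm --pt "0.4 0 0 0.03 0 0 0" --pt "0.4 0 0 0.02 0 0 0" --pt "0.4 0 0 0 0 0 0" --pt "0.6 0 0 0 0 0 0" --pt "0.75 0 0 0 0 0 0" --pt "0.75 0 0 0 0 0 0" --pt "0.75 0 0 0 0 0 0" --pt "0.75 0 0 -0.4 0 0 0" --pt "0.75 0 0 -0.7 0 0 0" --pt "0.75 -0.2 0 -1 0 0 0" --pt "0.8 -0.2 0 -1 0 0 0" --pt "1 -0.2 0 -1 0 0 0" --pt "1 0 0 0 0 0 0" --pt "1 0 0 0 0 0 0"

```text
time_s: 23.35
ee_pos: [0.4343, 0.2022, 0.213]
eef_rot: [3.141, -0.002, 0.559]
force: [-0.1, 0.2, 0.0]
grip_width: 0.093
grip_force: 0.0
```

```bash
python3 chk.py; python3 - <<'E'
from h import *
c=wrist(); rects(c,["cast_e_mid","cast_a_mid"],.013)
c=ctrl.camera("top"); rects(c,["cast_e_mid","cast_a_mid"],.013)
E
```

```text
[0.43397125 0.20208773 0.21169029] [ 0.29438847 -0.28108294 -0.97951618]
cast_e_mid 0.79 [175. 291.] rows [145. 200.] cols [266. 321.]
cast_e_mid 0.66 [247. 423.] rows [224. 276.] cols [388. 444.]
cast_e_mid 0.49 [  6. 209.] rows [ 0. 16.] cols [ 63. 369.]
cast_e_mid 0.98 [244. 425.] [452.   37.4] [65.4 43.3] 81.2 1726
cast_e_mid 0.93 [176. 293.] [445.9 200.5] [54.1 57.3] 40.7 2516
cast_e_mid 0.37 [ 96. 228.] [449.6 289.9] [221.4 284.3] 31.4 54854
cast_a_mid 0.96 [154. 182.] [403.7 302.7] [58.8 55. ] 29.5 2637
cast_a_mid 0.62 [309. 470.] [417.9 -62.2] [68.9 26.9] 72.7 888
cast_e_mid 0.59 [263. 196.] [434.1 193.5] [23.4 52.4] 44.2 113
cast_a_mid 0.75 [264. 291.] [406.  -58.8] [50.8 58.3] 12.8 336
```

Both casts show full flat footprints on the chamber floor. Now I check clearance behind the lid (the tall box), and verify the cast heights by triangulation from a second viewpoint.

```bash
python3 - <<'E'
from h import *
np.set_printoptions(precision=3,suppress=True)
t=ctrl.camera("top"); b=at_z(t,(133,180),0); print("base",b)
for z in (.15,.2,.25,.3): print(z,at_z(t,(112,171),z),at_z(t,(118,178),z))
w=wrist(); W=np.eye(4); W[:3,:3]=R.from_euler('xyz',[np.pi,0,0]).as_matrix(); W[:3,3]=[.6011,.2005,.4012]; W=W@np.array(w["tool_from_camera"])
print("w6 base",at_z(w,(168,118),0,W))
for z in(.15,.2,.25): print(z,at_z(w,(114,128),z,W))
for d in ctrl.cut_out("cast_e_mid",w)[:2]+ctrl.cut_out("cast_a_mid",w)[:1]: print(d["conf"],d["centre"])
np.save("v1.npy",w["pose"])
plan([(.47,.15,.3,.0,6),(.55,.14,.3,-.0,4),(.55,.14,.3,.0,2)],1)
E
```

```text
base [0.65  0.383 0.   ]
0.15 [0.649 0.388 0.15 ] [0.631 0.372 0.15 ]
0.2 [0.639 0.368 0.2  ] [0.622 0.353 0.2  ]
0.25 [0.63  0.349 0.25 ] [0.613 0.335 0.25 ]
0.3 [0.62 0.33 0.3 ] [0.604 0.316 0.3  ]
w6 base [0.655 0.377 0.   ]
0.15 [0.651 0.394 0.15 ]
0.2 [0.655 0.372 0.2  ]
0.25 [0.658 0.349 0.25 ]
0.7 [244.4, 421.7]
0.65 [175.4, 290.9]
0.85 [155.9, 181.1]
12 maxT 0.4 maxR 0.094
[[1,0.009,0.211,-0.292,0.0,0.0,0.093],[1,0.028,0.208,-0.292,0.0,0.0,0.093],[1,0.048,0.206,-0.292,0.0,0.0,0.093],[1,0.067,0.2,-0.292,0.0,0.0,0.094],[1,0.085,0.193,-0.292,0.0,0.0,0.093],[1,0.102,0.184,-0.292,0.0,0.0,0.093],[1,0.4,0.05,-0.0,0.0,0.0,-0.0],[1,0.4,0.05,-0.0,0.0,0.0,-0.0],[1,0.4,0.05,-0.001,0.0,0.0,-0.0],[1,0.4,0.049,0.0,0.0,0.0,-0.0],[1,0.0,0.0,0.0,0.0,0.0,-0.0],[1,0.0,0.0,0.0,0.0,0.0,-0.0]]
```

```bash
python3 -c "
from h import *
plan([(.52,.21,.33,.56,6),(.52,.21,.33,.56,2)],0)
T=np.eye(4);T[:3,:3]=R.from_euler('xyz',[np.pi,0,.56]).as_matrix();T[:3,3]=[.52,.21,.33]
plan([(.667,.325,.30,.56,6),(.667,.325,.195,.56,4),(.667,.325,.195,.56,2)],0,T)"
```

```text
8 maxT 0.393 maxR 0.001
[[0,0.256,0.129,-0.392,-0.0,0.0,-0.0],[0,0.256,0.13,-0.392,-0.0,0.0,-0.0],[0,0.257,0.129,-0.392,-0.0,0.0,-0.001],[0,0.256,0.13,-0.392,-0.0,0.0,0.0],[0,0.256,0.129,-0.393,-0.0,0.0,0.0],[0,0.256,0.13,-0.392,-0.0,0.0,-0.0],[0,-0.0,-0.0,0.0,-0.0,0.0,-0.0],[0,-0.0,-0.0,0.0,-0.0,0.0,-0.0]]
12 maxT 0.619 maxR 0.0
[[0,0.619,-0.064,0.1,0.0,0.0,0.0],[0,0.619,-0.065,0.1,0.0,0.0,0.0],[0,0.618,-0.064,0.1,0.0,-0.0,-0.0],[0,0.619,-0.065,0.1,0.0,0.0,-0.0],[0,0.619,-0.064,0.1,0.0,0.0,-0.0],[0,0.619,-0.065,0.1,0.0,0.0,-0.0],[0,-0.0,0.0,0.525,0.0,0.0,0.0],[0,-0.0,0.0,0.525,0.0,-0.0,-0.0],[0,-0.0,0.0,0.525,0.0,0.0,-0.0],[0,-0.0,0.0,0.525,0.0,0.0,-0.0],[0,-0.0,0.0,0.0,0.0,-0.0,-0.0],[0,-0.0,0.0,0.0,0.0,0.0,-0.0]]
```

>>> move_arm --pt "0 0.256 0.13 -0.39 0 0 0" --pt "0 0.256 0.13 -0.39 0 0 0" --pt "0 0.256 0.13 -0.39 0 0 0" --pt "0 0.256 0.13 -0.39 0 0 0" --pt "0 0.256 0.13 -0.39 0 0 0" --pt "0 0.256 0.13 -0.39 0 0 0" --pt "0 0 0 0 0 0 0" --pt "0 0 0 0 0 0 0" --force 40

```text
time_s: 24.75
ee_pos: [0.5197, 0.2097, 0.3285]
eef_rot: [-3.141, 0.001, 0.559]
force: [-0.8, -0.4, -0.1]
grip_width: 0.0334
grip_force: 0.0
```

```bash
python3 - <<'E'
from h import *
np.set_printoptions(precision=4,suppress=True)
w=wrist(); W1=np.load("v1.npy"); cv2.imwrite("pics/w10.png",w["color"])
for k,px in(("cast_e_mid",(290.9,175.4)),("cast_a_mid",(181.1,155.9))):
  for d in ctrl.cut_out(k,w)[:3]:
    o1,d1=ray(w,px,W1); o2,d2=ray(w,d["centre"][::-1])
    A=np.stack([d1,-d2],1); s=np.linalg.lstsq(A,o2-o1,rcond=None)[0]; p1=o1+s[0]*d1;p2=o2+s[1]*d2
    print(k,d["conf"],d["centre"],(p1+p2)/2,np.linalg.norm(p1-p2))
rects(w,["cast_e_mid","cast_a_mid"],.013)
E
```

```text
cast_e_mid 0.93 [212.9, 261.3] [0.4401 0.1982 0.0016] 0.00033214535251680264
cast_e_mid 0.61 [267.4, 362.3] [0.5438 0.2425 0.4638] 0.06477750301139058
cast_a_mid 0.96 [198.7, 177.6] [0.3969 0.3067 0.0029] 0.0023048867945614417
cast_e_mid 0.93 [213. 261.] [445.4 201.2] [56.9 58.8] 43.4 1449
cast_e_mid 0.61 [267. 362.] [452.5  30.3] [68.3 40. ] 53.3 920
cast_a_mid 0.96 [199. 178.] [404.5 302.2] [60.5 54.7] 32.6 1451
```

Both casts triangulate to the same floor height, so both lie flat and side by side. Now behind the lid.

>>> move_arm --pt "0 0.62 -0.065 0.1 0 0 0" --pt "0 0.62 -0.065 0.1 0 0 0" --pt "0 0.62 -0.065 0.1 0 0 0" --pt "0 0.62 -0.065 0.1 0 0 0" --pt "0 0.62 -0.065 0.1 0 0 0" --pt "0 0.62 -0.065 0.1 0 0 0" --pt "0 0 0 0.3 0 0 0" --pt "0 0 0 0.4 0 0 0" --pt "0 0 0 0.4 0 0 0" --pt "0 0 0 0.4 0 0 0" --pt "0 0 0 0.4 0 0 0" --pt "0 0 0 0.1 0 0 0" --pt "0 0 0 0 0 0 0"

```text
time_s: 26.3
ee_pos: [0.6671, 0.3249, 0.199]
eef_rot: [-3.141, 0.001, 0.559]
force: [-0.3, 0.9, 0.2]
grip_width: 0.0001
grip_force: 0.0
```

>>> move_arm --pt "0 -0.25 0 -0.05 0 0 0" --pt "0 -0.25 0 -0.05 0 0 0" --pt "0 -0.25 0 -0.05 0 0 0" --pt "0 -0.25 0 -0.05 0 0 0" --pt "0 -0.25 0 -0.05 0 0 0" --pt "0 -0.25 0 -0.05 0 0 0" --pt "0 -0.2 0 -0.05 0 0 0" --pt "0 -0.16 0 -0.01 0 0 0" --pt "0 0 0 0 0 0 0"

```text
time_s: 27.2
ee_pos: [0.5885, 0.2755, 0.2191]
eef_rot: [3.141, -0.002, 0.559]
force: [-0.1, 0.4, 0.8]
grip_width: 0.0002
grip_force: 0.0
```

```bash
cat > lid.py <<'E'
from h import *
s=ctrl.get_obs(); p=s["ee_pos"]-np.array([.456,.275,0]); ux=np.array([.8475,.5308,0]); uy=np.array([-.5308,.8475,0]); print("chamber",p@ux,p@uy,p[2],"F",s["force"])
t=ctrl.camera("top")
for k in("lid","knob_grip"):
  for d in ctrl.cut_out(k,t)[:2]:
    ct=np.argwhere(d["mask"]); print(k,round(d["conf"],2),d["centre"],ct.min(0),ct.max(0),ct.shape[0])
E
python3 lid.py
```

```text
chamber 0.11253224733156712 -0.06987496075795996 0.21908466268815663 F [-0.08638602  0.39868992  0.78766937]
lid 0.85 [196.2, 162.8] [182  78] [241 183] 657
lid 0.42 [227.8, 176.8] [183  79] [278 221] 3300
knob_grip 0.53 [230.1, 181.1] [183  79] [279 221] 3470
```

```bash
cat > lidp.py <<'E'
from h import *
import sys
t=ctrl.camera("top"); C=np.array([.456,.275]); ux=np.array([.8475,.5308]); uy=np.array([-.5308,.8475])
def P(x,y,z): return [*(C+x*ux+y*uy),z]
e=cv2.cvtColor(t["color"],cv2.COLOR_BGR2GRAY)
print("hinge",proj(t,[P(.093,-.12,.052),P(.093,.12,.052)]).round().tolist())
for th in map(float,sys.argv[1:]):
  q=[P(.093-.188*np.cos(th),y,.052+.188*np.sin(th)) for y in(-.12,.12)]; print(th,proj(t,q).round(1).tolist())
cv2.imwrite("pics/t11.png",t["color"])
m=ctrl.cut_out("lid",t)
for d in m[:2]:
  c=max(cv2.findContours(d["mask"].astype(np.uint8),0,1)[0],key=cv2.contourArea); print(round(d["conf"],2),cv2.approxPolyDP(c,4,True)[:,0].tolist())
E
python3 lidp.py 2.0 1.8 1.6 1.4
```

```text
hinge [[185.0, 195.0], [110.0, 243.0]]
2.0 [[152.0, 157.4], [66.7, 213.1]]
1.8 [[158.3, 168.9], [71.7, 225.5]]
1.6 [[166.1, 182.0], [78.6, 239.0]]
1.4 [[174.8, 195.7], [87.2, 252.8]]
0.96 [[182, 193], [165, 182], [148, 191], [155, 211]]
```

>>> move_arm --pt "0 -0.29 0 0.03 0 0 0" --pt "0 -0.29 0 0.03 0 0 0" --pt "0 -0.29 0 0.04 0 0 0" --pt "0 -0.27 0 0.08 0 0 0" --pt "0 -0.27 0 0.09 0 0 0" --pt "0 -0.27 0 0.11 0 0 0" --pt "0 -0.25 0 0.14 0 0 0" --pt "0 -0.24 0 0.16 0 0 0" --pt "0 -0.23 0 0.17 0 0 0" --pt "0 -0.2 0 0.2 0 0 0" --pt "0 -0.19 0 0.22 0 0 0" --pt "0 -0.17 0 0.23 0 0 0" --pt "0 -0.15 0 0.25 0 0 0" --pt "0 -0.13 0 0.26 0 0 0" --pt "0 -0.12 0 0.27 0 0 0" --pt "0 0 0 0 0 0 0"

```text
time_s: 29.05
ee_pos: [0.4453, 0.1862, 0.1023]
eef_rot: [-3.141, 0.003, 0.559]
force: [0.8, -0.3, -0.5]
grip_width: 0.0005
grip_force: 0.0
```

```bash
python3 lid.py; python3 lidp.py .4 .25 .1 0
```

```text
chamber -0.056199601439177266 -0.06956298849483146 0.10230756651498989 F [ 0.76615565 -0.29010295 -0.51739662]
lid 0.79 [232.5, 150.3] [194 109] [301 216] 2797
hinge [[185.0, 195.0], [110.0, 243.0]]
0.4 [[214.9, 248.5], [134.6, 300.6]]
0.25 [[218.4, 251.6], [139.8, 302.5]]
0.1 [[220.9, 253.2], [144.0, 303.0]]
0.0 [[222.0, 253.5], [146.3, 302.6]]
0.94 [[183, 195], [109, 241], [138, 300], [132, 243], [184, 221], [197, 228], [198, 219]]
```

>>> move_arm --pt "0 -0.06 0 0.2 0 0 0" --pt "0 -0.05 0 0.2 0 0 0" --pt "0 -0.03 0 0.2 0 0 0" --pt "0 -0.02 0 0.1 0 0 0" --pt "0 0 0 0 0 0 0"

```text
time_s: 29.8
ee_pos: [0.4386, 0.182, 0.0675]
eef_rot: [-3.141, 0.002, 0.559]
force: [0.1, 0.8, 0.1]
grip_width: 0.0004
grip_force: 0.0
```

>>> move_arm --pt "0 0 0 0.04 0 0 0" --pt "0 0 0 0.04 0 0 0" --pt "0 0 0 0.02 0 0 0" --pt "0 0 0 0 0 0 0"

```text
time_s: 30.2
ee_pos: [0.4393, 0.1823, 0.0635]
eef_rot: [3.142, -0.0, 0.559]
force: [1.7, 0.3, 0.3]
grip_width: 0.0002
grip_force: 0.0
```

>>> move_arm --pt "0 0 0 0.03 0 0 0" --pt "0 0 0 0.02 0 0 0" --pt "0 0 0 0 0 0 0"

```text
time_s: 30.5
ee_pos: [0.4396, 0.1825, 0.0629]
eef_rot: [3.141, -0.001, 0.559]
force: [-11.6, -4.6, 27.8]
grip_width: 0.0002
grip_force: 14.1
```

The lid presses solidly on the rim: tip at 62.9 mm, 28 N. Now over the knob, opening up.

```bash
python3 -c "
from h import *
plan([(.4396,.1825,.18,.559,4),(.456,.275,.20,.559,6),(.456,.275,.20,.559,2)],1)"
```

```text
12 maxT 0.586 maxR 0.001
[[1,0.0,-0.0,-0.585,0.0,-0.0,-0.0],[1,0.001,-0.0,-0.586,0.0,-0.0,-0.0],[1,0.0,-0.0,-0.585,0.0,-0.001,-0.0],[1,0.0,-0.001,-0.586,0.0,0.0,-0.0],[1,0.21,-0.232,-0.067,0.0,0.0,-0.0],[1,0.21,-0.233,-0.066,0.0,0.0,-0.0],[1,0.21,-0.232,-0.067,0.0,0.0,-0.0],[1,0.21,-0.232,-0.067,0.0,0.0,-0.0],[1,0.21,-0.233,-0.066,0.0,0.0,-0.0],[1,0.209,-0.232,-0.067,0.0,0.0,-0.0],[1,0.0,-0.0,-0.0,0.0,0.0,-0.0],[1,0.0,-0.0,-0.0,0.0,0.0,-0.0]]
```

>>> move_arm --pt "0 0 0 -0.58 0 0 0" --pt "0 0 0 -0.58 0 0 0" --pt "1 0 0 -0.6 0 0 0" --pt "1 0 0 -0.6 0 0 0" --pt "1 0.21 -0.232 -0.067 0 0 0" --pt "1 0.21 -0.232 -0.067 0 0 0" --pt "1 0.21 -0.232 -0.067 0 0 0" --pt "1 0.21 -0.232 -0.067 0 0 0" --pt "1 0.21 -0.232 -0.067 0 0 0" --pt "1 0.21 -0.232 -0.067 0 0 0" --pt "1 0 0 0 0 0 0" --pt "1 0 0 0 0 0 0"

```text
time_s: 31.7
ee_pos: [0.4554, 0.275, 0.198]
eef_rot: [-3.141, 0.002, 0.56]
force: [-0.4, 0.2, 0.4]
grip_width: 0.0771
grip_force: 0.0
```

```bash
cat > knob.py <<'E'
from h import *
np.set_printoptions(precision=4,suppress=True)
c=wrist(); cv2.imwrite("pics/k%d.png"%int(ctrl.get_obs()["time_s"]),c["color"]); print(tool()[:3,3],ctrl.get_obs()["qpos"][5])
for d in ctrl.cut_out("knob_grip",c)[:2]:
  m=d["mask"].astype(np.uint8); ct=max(cv2.findContours(m,0,1)[0],key=cv2.contourArea)
  print("conf",round(d["conf"],2),d["centre"],m.sum(),cv2.boundingRect(ct))
  if m.sum()<20000:
    P=np.array([at_z(c,p.astype(float),.108)[:2] for p in ct[:,0]])*1000
    print("enclosing",cv2.minEnclosingCircle(P.astype(np.float32)))
# black-pixel blob: top face of knob
g=cv2.cvtColor(c["color"],cv2.COLOR_BGR2GRAY); 
tip=proj(c,[[*tool()[:2,3],.108],[.456,.275,.108],[.456,.275,.063]]); print("expect px",tip)
E
python3 knob.py; python3 lidp.py .1 0
```

```text
[0.4555 0.2746 0.1982] 1.485352212532412
conf 0.38 [175.6, 281.2] 57195 (134, 70, 296, 239)
expect px [[285.485  210.7095]
 [285.0677 209.8394]
 [284.9732 195.0077]]
hinge [[185.0, 195.0], [110.0, 243.0]]
0.1 [[220.9, 253.2], [144.0, 303.0]]
0.0 [[222.0, 253.5], [146.3, 302.6]]
0.88 [[183, 195], [160, 209], [176, 239], [149, 254], [162, 291], [194, 280], [196, 272], [220, 254]]
0.36 [[171, 247], [152, 252], [164, 257]]
```

```bash
python3 - <<'E'
from h import *
c=wrist(); g=cv2.cvtColor(c["color"],cv2.COLOR_BGR2GRAY)
print(g[120:300:10,285]); print(g[205,180:390:10])
for th in (45,60,75,90):
  n,l,s,ce=cv2.connectedComponentsWithStats((g<th).astype(np.uint8)); i=l[208,285]; print(th,i,s[i],ce[i], s[s[:,4]>300].tolist())
E
```

```text
[202 137 108 107  93  53  37  40 106 104 108  50 175 175 179 179 175 179]
[192 189 184 184 183 182 167  95  51 107 106 102  38  53  88 105 108 107
 106 135 132]
45 0 [     0      0    560    420 215317] [278.63232815 196.87354459] [[0, 0, 560, 420, 215317], [262, 172, 49, 61, 935], [251, 246, 309, 174, 9985], [0, 302, 198, 118, 8253]]
60 0 [     0      0    560    420 195251] [280.08075759 181.18868533] [[0, 0, 560, 420, 195251], [251, 164, 64, 73, 2300], [0, 245, 560, 175, 36836]]
75 0 [     0      0    560    420 187717] [280.66916688 173.89994513] [[0, 0, 560, 420, 187717], [248, 163, 68, 74, 2711], [0, 245, 560, 175, 44146]]
90 0 [     0      0    560    420 180544] [280.67877083 168.07152827] [[0, 0, 560, 420, 180544], [99, 77, 30, 189, 539], [0, 110, 80, 81, 425], [247, 162, 79, 75, 3186], [0, 243, 560, 177, 49682]]
```

```bash
cat > fit.py <<'E'
from h import *
from scipy.optimize import minimize
np.set_printoptions(precision=4,suppress=True)
def fit(show=True):
    c=wrist(); g=cv2.cvtColor(c["color"],cv2.COLOR_BGR2GRAY)
    e=proj(c,[[.456,.275,.085]])[0]
    n,l,s,ce=cv2.connectedComponentsWithStats((g<75).astype(np.uint8)); 
    ok=[i for i in range(1,n) if s[i,4]>800 and s[i,2]<120 and np.linalg.norm(ce[i]-e)<40]
    i=max(ok,key=lambda i:s[i,4]); h=cv2.convexHull(np.argwhere(l==i)[:,::-1].astype(np.int32))
    M=cv2.fillPoly(np.zeros((420*2,560*2),np.uint8),[h*2],1); a=np.linspace(0,2*np.pi,60)
    def sil(p):
        m=np.zeros_like(M)
        for r,z0,z1 in((.022,.068,.108),(.029,.063,.067)):
            q=np.concatenate([np.stack([p[0]+r*np.cos(a),p[1]+r*np.sin(a),0*a+z],1) for z in(z0,z1)])
            cv2.fillPoly(m,[cv2.convexHull((proj(c,q)*2).round().astype(np.int32))],1)
        return m
    def cost(p): m=sil(p); return -(m&M).sum()/(m|M).sum()
    r=minimize(cost,[.456,.275],method="Nelder-Mead",options=dict(initial_simplex=[[.456,.275],[.462,.275],[.456,.281]],xatol=1e-4))
    print("knob",r.x,"IoU",-r.fun,"tool",tool()[:3,3],"q6",ctrl.get_obs()["qpos"][5])
fit()
E
python3 fit.py
```

```text
knob [0.5246 0.2829] IoU -0.0 tool [0.4558 0.2744 0.1991] q6 1.4854838507817099fit.py:17: RuntimeWarning: overflow encountered in scalar negative
  def cost(p): m=sil(p); return -(m&M).sum()/(m|M).sum()
```

```bash
sed -i 's/return -(m&M).sum()\/(m|M).sum()/return -float((m\&M).sum())\/float((m|M).sum())/' fit.py; python3 fit.py
```

```text
knob [0.4547 0.2767] IoU 0.9496990541702494 tool [0.4559 0.2744 0.1992] q6 1.4854683953562111
```

>>> move_arm --pt "1 0 0 0 0 0 -0.15" --pt "1 0 0 0 0 0 -0.15" --pt "1 0 0 0 0 0 -0.15" --pt "1 0 0 0 0 0 -0.15" --pt "1 0 0 0 0 0 -0.15" --pt "1 0 0 0 0 0 -0.15" --pt "1 0 0 0 0 0 -0.15" --pt "1 0 0 0 0 0 -0.15" --pt "1 0 0 0 0 0 -0.15" --pt "1 0 0 0 0 0 -0.15" --pt "1 0 0 0 0 0 -0.15" --pt "1 0 0 0 0 0 -0.15" --pt "1 0 0 0 0 0 -0.15" --pt "1 0 0 0 0 0 -0.15" --pt "1 0 0 0 0 0 -0.15" --pt "1 0 0 0 0 0 -0.15" --pt "1 0 0 0 0 0 -0.15" --pt "1 0 0 0 0 0 -0.15" --pt "1 0 0 0 0 0 -0.15" --pt "1 0 0 0 0 0 -0.15"

```text
time_s: 34.05
ee_pos: [0.4559, 0.2745, 0.1992]
eef_rot: [3.142, 0.0, -2.719]
force: [0.7, -0.2, -0.3]
grip_width: 0.0938
grip_force: 0.0
```

>>> move_arm --pt "1 0 0 0 0 0 -0.15" --pt "1 0 0 0 0 0 -0.15" --pt "1 0 0 0 0 0 -0.15" --pt "1 0 0 0 0 0 -0.15" --pt "1 0 0 0 0 0 -0.15" --pt "1 0 0 0 0 0 0" --pt "1 0 0 0 0 0 0"

```text
time_s: 34.75
ee_pos: [0.4559, 0.2746, 0.1992]
eef_rot: [-3.142, 0.0, -1.979]
force: [0.5, 0.1, -0.3]
grip_width: 0.0942
grip_force: 0.0
```

```bash
python3 fit.py
```

```text
knob [0.4544 0.2776] IoU 0.9661058427653717 tool [0.4559 0.2746 0.1992] q6 -2.2601243949303482
```

>>> move_arm --pt "1 -0.036 0.046 0.3 0 0 0" --pt "1 0 0 0.5 0 0 0" --pt "1 0 0 0.5 0 0 0" --pt "1 0 0 0.5 0 0 0" --pt "1 0 0 0.4 0 0 0" --pt "1 0 0 0.3 0 0 0" --pt "1 0 0 0 0 0 0" --pt "0.3 0 0 0 0 0 0" --pt "0.3 0 0 0 0 0 0" --pt "0.3 0 0 0 0 0 0" --pt "0.3 0 0 0 0 0 0" --pt "0.3 0 0 0 0 0 0" --pt "0.3 0 0 0 0 0 0" --pt "0.3 0 0 0 0 0 0" --pt "0.3 0 0 0 0 0 0" --force 45

```text
time_s: 36.3
ee_pos: [0.4543, 0.2774, 0.0742]
eef_rot: [3.141, -0.0, -1.974]
force: [-1.6, 1.0, 2.3]
grip_width: 0.0435
grip_force: 45.0
```

>>> move_arm --pt "0.3 0 0 0 0 0 0.1" --pt "0.3 0 0 0 0 0 0.1" --pt "0.3 0 0 0 0 0 0.15" --pt "0.3 0 0 0 0 0 0.15" --pt "0.3 0 0 0 0 0 0.15" --pt "0.3 0 0 0 0 0 0.15" --pt "0.3 0 0 0 0 0 0.15" --pt "0.3 0 0 0 0 0 0.15" --pt "0.3 0 0 0 0 0 0.15" --pt "0.3 0 0 0 0 0 0.15" --pt "0.3 0 0 0 0 0 0.15" --pt "0.3 0 0 0 0 0 0.15" --pt "0.3 0 0 0 0 0 0.15" --pt "0.3 0 0 0 0 0 0.15" --pt "0.3 0 0 0 0 0 0.15" --pt "0.3 0 0 0 0 0 0.15" --pt "0.3 0 0 0 0 0 0.15" --pt "0.3 0 0 0 0 0 0.15" --pt "0.3 0 0 0 0 0 0.15" --pt "0.3 0 0 0 0 0 0.15"

```text
time_s: 38.3
ee_pos: [0.4538, 0.276, 0.0741]
eef_rot: [-3.14, 0.003, 1.403]
force: [-7.1, -10.7, 8.9]
grip_width: 0.0435
grip_force: 45.0
```

```bash
cat > s.py <<'E'
from h import *
np.set_printoptions(precision=3,suppress=True)
s=ctrl.get_obs(); print(s["time_s"],s["qpos"][[0,5]],"yaw",s["eef_rot"][2],"F",s["force"],"M",s["moment"],"tau6",s["tau"][5],s["grip_width"],s["grip_force"],s["ee_pos"])
E
python3 s.py
```

```text
38.3 [0.478 0.647] yaw 1.4026534363030971 F [ -7.066 -10.74    8.946] M [-2.058  1.16   0.081] tau6 -3.0634747445583344 0.04351130108100873 44.99728202819824 [0.454 0.276 0.074]
```

>>> move_arm --pt "0.3 0 0 0 0 0 0.15" --pt "0.3 0 0 0 0 0 0.15" --pt "0.3 0 0 0 0 0 0.15" --pt "0.3 0 0 0 0 0 0.15" --pt "0.3 0 0 0 0 0 0.15" --pt "0.3 0 0 0 0 0 0.15" --pt "0.3 0 0 0 0 0 0.15" --pt "0.3 0 0 0 0 0 0.1"

```text
time_s: 39.1
ee_pos: [0.4533, 0.2765, 0.0741]
eef_rot: [3.14, 0.003, 0.253]
force: [-10.5, -6.9, 9.4]
grip_width: 0.0435
grip_force: 45.0
```

```bash
python3 s.py
```

```text
39.1 [0.479 1.797] yaw 0.2530128642594538 F [-10.483  -6.935   9.361] M [-1.281  1.992  0.048] tau6 -1.1919637396931648 0.043495777595745036 45.00165581703186 [0.453 0.276 0.074]
```

>>> move_arm --pt "0.3 0 0 0 0 0 0.1" --pt "0.3 0 0 0 0 0 0.1" --pt "0.3 0 0 0 0 0 0.1"

```text
time_s: 39.4
ee_pos: [0.4533, 0.2767, 0.0741]
eef_rot: [3.14, 0.003, -0.045]
force: [-10.3, -4.9, 9.1]
grip_width: 0.0436
grip_force: 45.0
```

```bash
python3 s.py
```

```text
39.4 [0.479 2.095] yaw -0.0451911526260278 F [-10.281  -4.907   9.137] M [-0.863  2.023  0.083] tau6 -2.02983520925045 0.043554654348825245 45.001017451286316 [0.453 0.277 0.074]
```

>>> move_arm --pt "0.3 0 0 0 0 0 0.1" --pt "0.3 0 0 0 0 0 0.1" --pt "0.3 0 0 0 0 0 0.1"

```text
time_s: 39.7
ee_pos: [0.4533, 0.2769, 0.0742]
eef_rot: [3.139, 0.002, -0.345]
force: [-10.0, -3.8, 7.9]
grip_width: 0.0436
grip_force: 45.0
```

```bash
python3 s.py
```

```text
39.7 [0.479 2.395] yaw -0.34512896499644596 F [-9.983 -3.794  7.935] M [-0.541  1.977  0.005] tau6 -2.029721215367317 0.04364035336988894 45.000759959220886 [0.453 0.277 0.074]
```

The clutch isn't reached yet after 4.65 rad. Regrip and turn 1.3 rad more. For any allowed start that is at least one click and well under half a turn past it.

>>> move_arm --pt "0.7 0 0 0 0 0 0" --pt "0.7 0 0 0 0 0 0" --pt "0.7 0 0 0 0 0 0" --pt "0.7 0 0 0 0 0 0" --pt "0.7 0 0 0 0 0 -0.15" --pt "0.7 0 0 0 0 0 -0.15" --pt "0.7 0 0 0 0 0 -0.15" --pt "0.7 0 0 0 0 0 -0.15" --pt "0.7 0 0 0 0 0 -0.15" --pt "0.7 0 0 0 0 0 -0.15" --pt "0.7 0 0 0 0 0 -0.15" --pt "0.7 0 0 0 0 0 -0.15" --pt "0.7 0 0 0 0 0 -0.15" --pt "0.7 0 0 0 0 0 -0.15" --pt "0.7 0 0 0 0 0 -0.1" --pt "0.7 0 0 0 0 0 0"

```text
time_s: 41.3
ee_pos: [0.4545, 0.2773, 0.0741]
eef_rot: [3.142, -0.0, 1.261]
force: [-0.1, -0.2, 1.1]
grip_width: 0.0659
grip_force: 0.0
```

```bash
python3 s.py
```

```text
41.3 [0.479 0.789] yaw 1.2607996939741228 F [-0.121 -0.169  1.127] M [-0.009 -0.041 -0.023] tau6 -2.0074085891246796 0.06589328873369868 0.0 [0.454 0.277 0.074]
```

>>> move_arm --pt "0.3 0 0 0 0 0 0" --pt "0.3 0 0 0 0 0 0" --pt "0.3 0 0 0 0 0 0" --pt "0.3 0 0 0 0 0 0" --pt "0.3 0 0 0 0 0 0" --pt "0.3 0 0 0 0 0 0" --pt "0.3 0 0 0 0 0 0.1" --pt "0.3 0 0 0 0 0 0.1" --pt "0.3 0 0 0 0 0 0.1" --pt "0.3 0 0 0 0 0 0.1" --pt "0.3 0 0 0 0 0 0.1" --pt "0.3 0 0 0 0 0 0.1" --pt "0.3 0 0 0 0 0 0.1"

```text
time_s: 42.6
ee_pos: [0.4546, 0.277, 0.0742]
eef_rot: [3.141, -0.0, 0.555]
force: [1.4, -1.7, 1.3]
grip_width: 0.0436
grip_force: 45.0
```

```bash
python3 s.py
```

```text
42.6 [0.479 1.495] yaw 0.5550128862026986 F [ 1.386 -1.652  1.257] M [-0.417 -0.009  0.309] tau6 -1.8332091718912125 0.04364980899783938 44.996182322502136 [0.455 0.277 0.074]
```

The torque has risen to 0.31 N m, so the clutch is slipping. Another 0.45 rad guarantees the click, then release.

>>> move_arm --pt "0.3 0 0 0 0 0 0.1" --pt "0.3 0 0 0 0 0 0.1" --pt "0.3 0 0 0 0 0 0.1" --pt "0.3 0 0 0 0 0 0.1" --pt "0.3 0 0 0 0 0 0.05"

```text
time_s: 43.1
ee_pos: [0.4547, 0.2767, 0.0742]
eef_rot: [3.14, -0.0, 0.105]
force: [-0.0, -3.9, 1.9]
grip_width: 0.0433
grip_force: 45.0
```

```bash
python3 s.py
```

```text
43.1 [0.478 1.945] yaw 0.10522746190584664 F [-0.048 -3.918  1.877] M [-0.918 -0.02   0.266] tau6 0.04808965022675693 0.043284863467436985 44.99898433685303 [0.455 0.277 0.074]
```

>>> move_arm --pt "0.3 0 0 0 0 0 0" --pt "0.7 0 0 0 0 0 0" --pt "0.8 0 0 0 0 0 0" --pt "0.8 0 0 0 0 0 0" --pt "0.8 0 0 0 0 0 0" --pt "0.8 0 0 0 0 0 0" --pt "0.8 0 0 -0.3 0 0 0" --pt "0.8 0 0 -0.5 0 0 0" --pt "0.8 0 0 -0.7 0 0 0" --pt "0.8 0 0 -0.8 0 0 0" --pt "0.8 0 0 -0.8 0 0 0" --pt "0.8 0 0 0 0 0 0"

```text
time_s: 44.3
ee_pos: [0.4559, 0.2781, 0.2345]
eef_rot: [-3.138, -0.008, 0.109]
force: [0.5, -0.7, -0.4]
grip_width: 0.0749
grip_force: 0.0
```

```bash
python3 s.py; python3 lidp.py .1 0; python3 -c "
from h import *
t=ctrl.camera('top'); rects(t,['cast_a_mid','cast_e_mid','jar','block','shears'],.013)"
```

```text
44.3 [0.479 1.941] yaw 0.10899899365654542 F [ 0.482 -0.667 -0.418] M [ 0.002 -0.041 -0.033] tau6 0.0040146076935343444 0.07492029422754322 0.0 [0.456 0.278 0.235]
hinge [[185.0, 195.0], [110.0, 243.0]]
0.1 [[220.9, 253.2], [144.0, 303.0]]
0.0 [[222.0, 253.5], [146.3, 302.6]]
0.71 [[184, 195], [132, 228], [166, 228], [169, 256], [144, 259], [155, 296], [191, 282], [196, 270], [220, 254]]
cast_a_mid 0.84 [264. 288.] [406.4 -59.7] [51.8 56.9] 11.8 345
cast_e_mid 0.6 [252. 256.] [446.   38.7] [57.5 51.9] 89.0 366
jar 0.72 [131. 231.] [778.6  95.2] [70.4 55.6] 25.8 402
jar 0.27 [246. 178.] [459.6 268.2] [217.4 210.5] 31.6 4159
block 0.61 [145. 190.] [744.1 205. ] [ 73.  107.5] 22.5 888
shears 0.65 [258. 428.] [ 420.6 -442.3] [92.6 24.5] 13.4 165
```

Lid shut, clutch slipped at least 0.45 rad, and only the decoys and bystanders remain on the table. Handing in.

```bash
python3 -c "
from station import ctrl
print(ctrl.hand_in())"
```

```text
the job is handed in; nothing more can be done
None
```

I handed the job in: both plaster casts (one whitish, one pale yellow) are flat and side by side in the chamber, the lid is shut, and the knob is tightened about 0.5–0.6 rad into the clutch, past its first click and well under half a turn; the decoys, jar, bur block and scissors were left alone.

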